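Chock a row of bottles lying on their sides

TASK

Two clear bottles lie loosely on their sides in front of the white box: lay the smaller brown bottle, which lies apart on the bench, alongside as the third of the row, body level with theirs, setting it down without dropping it. Then set the grey wedge chock flat on the bench, sloped face against the middle of the brown bottle, and push the row square against the box until you feel it come up tight, so that box, bottles and chock all touch and nothing can roll. Let go with everything lying flat, and leave the timer and the small upright vial where they are.

Things in the scene. Friction and masses are not known exactly. Their poses are not given: they have to be found in the camera images.
- stop_box: White cardboard box of filter units, 142 mm wide, 74 mm deep, 130 mm high, standing on the bench; it stands fast and cannot be pushed. Origin: centre of its underside. Its own y axis points out of the wide face that looks towards the robot; its x axis runs along that face.
- stop_face (a point): Point at the foot of the middle of the white box's wide front face (the face the row is pushed against), on the bench; axes as the box: y points straight out of the face, along the row, x along the face.
- row_bottle_1_mid (a point): On the axis of the clear bottle nearest the box, at the middle of its body (35 mm from its base). The bottle is 105 mm long with its blue cap, body 56 mm in diameter, about 0.3 kg, lying on its side parallel to the box's face with a gap of 5 to 11 mm to the box; the axis of a lying one is 28 mm above the bench. It rolls freely.
- row_bottle_2_mid (a point): The same point on the second clear bottle (same size, 56 x 105 mm, blue cap), lying beside the first with a gap of 3 to 18 mm.
- row_bottle_1: The clear bottle nearest the box; origin at the centre of its base, z axis along the bottle to the cap.
- row_bottle_2: The second clear bottle; origin at the centre of its base, z axis along the bottle to the cap.
- brown_bottle: Brown glass bottle with a black cap lying on its side away from the row, 96 mm long with the cap, body 48 mm in diameter, about 0.25 kg (the body with its shoulder is 80 mm long, the cap 36 mm in diameter). Origin at the centre of its base, z axis along the bottle to the cap. It rolls freely.
- brown_bottle_mid (a point): On the axis of the brown bottle, at the middle of its body, 33 mm from its base; 24 mm above the bench when it lies. With the row tight it lies about 136 mm out from the box's face.
- chock: Grey plastic wedge chock, 60 mm long (x), 45 mm wide (y), 26 mm high, about 0.12 kg, lying on its base. Origin: centre of its underside. Its x axis points to the sloped face (65 degrees steep, blunt toe 28 mm from the origin, top edge of the slope 18 mm from it; the block's back is 30 mm behind). The 45 mm width between its upright sides is the natural grip. When the slope touches the lying brown bottle, the bottle's axis is 45 mm ahead of the chock's origin.
- timer: Lab timer, 62 x 66 x 20 mm, lying on the bench; bystander, leave it.
- small_vial: Small vial, 22 mm in diameter, 50 mm tall, standing upright; bystander, leave it.
Not all that is in view belongs to the job. Leave any yellow look-alike of the stop_box alone.

How it is judged:
By the outcome, as a careful person would: the job done as asked, in the order asked, and still so for the second after the job is handed in, with the robot touching nothing.
It also fails if it takes over 61 s, if anything falls off the work surface, if the arm or the gripper's body presses on something with over 40 N, if the wrist force passes 120 N, or if a joint passes its speed limit or range.

ROBOT

A 7-joint arm with a two-finger parallel gripper is mounted at the origin on a cart in front of the work surface, level with it; the furniture and walls round the work are solid. World frame = base frame: x ahead of the robot, y to its left, z up, the work surface at z = 0. Lengths are in mm, angles in rad, forces in N, time in s.
With the tool pointing down it reaches from about 400 to 875 mm from the base axis. Payload 4.4 kg.
Tool frame: the origin (TCP) lies at the very end of the fingers, on their centre line; the grasp point (between the pads) lies 19 mm behind it; y points along the fingers, z is the direction in which the jaws open and shut, and the axes are right-handed (so a half turn about y gives the same grasp; the last joint's range is limited). The gripper opens to 85 mm and grips with 20 to 120 N. Pads are 22 mm wide; open, the fingers measure 114 mm over their backs; the gripper's body (76 mm by 85 mm) begins 54 mm behind the grasp point. The pads swing forward as they close: fully open they stand 13 mm farther back than shut.
Start: joints at [-0.066, 0.628, 0.038, 1.517, -0.027, 0.996, -0.02], TCP at [650.014, 0.027, 231.313] pointing down, gripper open.
Joint ranges: [-3.06, 3.06], [-0.37, 2.12], [-1.25, 1.32], [0.18, 2.47], [-1.1, 4.24], [0.23, 1.98], [-2.94, 2.94]. Speed limits (rad/s): [2.57, 2.57, 3.14, 3.14, 3.14, 3.14, 3.14].

INTERFACE

Orientations are given as [roll, pitch, yaw] about the fixed x, y, z axes, in that order (R = Rz(yaw) Ry(pitch) Rx(roll)).
In Python, from cell import read_state, get_image, finish_job gives the robot as it stands. The module is installed in compiled form; this text tells all that it offers.
- The arm moves only by the tool servo_tool, never from a script. Its argument "increments" is a list of rows, each an object of numbers: "dx", "dy", "dz": the shift along the world's x, y, z in cm; "ax", "ay", "az": the turn, a rotation vector about the world's x, y, z in rad; "claw": the closure, from -1 (fully open) to 1 (shut). A call has 1 to 8 rows; each row is the pose to reach, as a shift and turn from the pose commanded when the call began; what a row does not reach only later rows make up. A row lasts 1/12 s, in which the tool goes at most 41.7 mm and 7.16 degrees, less where a joint would pass 70% of its speed; a pose out of reach is approached as far as the arm can. A call with a gripper value outside its range is refused whole. The fingers move at their own pace and stop on an object; the grip force is fixed at half the most. Time passes only in rows, so rows that repeat a pose let the fingers close. It gives the time, the measured TCP pose, the force and the opening at its end, in the units of the state.
- read_state(): the state, without advancing time (a new reading comes with each control period).
- get_image(name): name is "scene" or "side" or "wrist"; returns a dict with "color" (384x512x3 uint8, red, green, blue), "fov_y" (degrees; the focal length in pixels is half the picture's height over the tangent of half this angle, whatever the lens; pixels are square), "cx", "cy" (the principal point, pixels), "R" (3x3) and "t" (3): a world point X has camera coordinates R X + t. Camera axes: x right, y down, z forward; pixel columns grow to the right and rows downward; lengths in mm; the calibration is good to about 2 mm. The wrist camera is an equidistant fisheye: a pixel r from the principal point sees the ray r / f radians off the axis. A picture is of the moment at which its call begins. There is no depth.
- finish_job(): hands the job in, once; it reports no verdict.
The state is a dict: "clock": time; "qpos": joint angles; "qd": joint speeds; "tau": joint torques, N m; "eef_pos": TCP position; "tool_rot": TCP orientation; "force": force on the tool from outside, world axes, zero at the start; "torque": the same for the moment, N m; "width": finger opening in mm.
Only numpy, scipy, OpenCV 4.12 (cv2) and the standard library are available. Lean on these libraries where they do the work, as an engineer would, in place of code of your own. Each camera call takes 0.05 s, during which the arm holds its last target.

## Working session

There is one attempt and no reset: what is moved stays moved. The work goes in short steps, Python scripts to look and compute and a tool call to move; the robot and the scene stay as the last step left them, time stands still between calls to the robot, and variables do not carry over. Pictures are saved under pics/ and viewed, and the job is handed in when it is done.

Besides the shell and the picture viewer there is one more tool, called after "Emit:" as name(argument=value, ...) on one line, values as JSON. servo_tool: Moves the arm, as the interface text tells. Its arguments: {"type":"object","properties":{"increments":{"type":"array","items":{"type":"object","properties":{"dx":{"type":"number"},"dy":{"type":"number"},"dz":{"type":"number"},"ax":{"type":"number"},"ay":{"type":"number"},"az":{"type":"number"},"claw":{"type":"number"}}}}},"required":["increments"]}

```bash
mkdir -p pics; cat > h.py <<'E'
import numpy as np, cv2, pickle
from cell import read_state, get_image
def snap(n,tag):
    d=get_image(n); cv2.imwrite(f'pics/{tag}.png',cv2.cvtColor(d['color'],cv2.COLOR_RGB2BGR)); pickle.dump(d,open(f'pics/{tag}.pkl','wb')); return d
def ld(tag): return pickle.load(open(f'pics/{tag}.pkl','rb'))
def ray(d,u,v,fish=False):
    f=192/np.tan(np.radians(d['fov_y'])/2); x=(u-d['cx'])/f; y=(v-d['cy'])/f
    if fish:
        r=np.hypot(x,y); s=np.sin(r)/max(r,1e-9); c=np.array([x*s,y*s,np.cos(r)])
    else: c=np.array([x,y,1.])
    R=np.array(d['R']);t=np.array(d['t']); return -R.T@t, R.T@c
def onz(d,u,v,z,fish=False):
    o,r=ray(d,u,v,fish); return o+r*(z-o[2])/r[2]
def proj(d,X,fish=False):
    f=192/np.tan(np.radians(d['fov_y'])/2); c=np.array(d['R'])@np.array(X,float)+np.array(d['t'])
    if fish:
        r=np.hypot(c[0],c[1]); a=np.arctan2(r,c[2]); k=a/max(r,1e-9); return d['cx']+f*k*c[0], d['cy']+f*k*c[1]
    return d['cx']+f*c[0]/c[2], d['cy']+f*c[1]/c[2]
E
python3 - <<'E'
from h import *
ims=[]
for n in ['scene','side','wrist']:
    d=snap(n,n+'0'); print(n,d['fov_y'],d['cx'],d['cy'],np.round(-np.array(d['R']).T@d['t']),d['color'].shape)
print(read_state())
E
```

```text
scene 43.3631587591128 252.9707089511452 192.37589540461693 [-328.  805.  928.] (384, 512, 3)
side 53.16219021273459 255.14513828254428 191.57355542173534 [503. 794. 618.] (384, 512, 3)
wrist 65.70646984690485 261.4834785806497 192.09894020786493 [649.  79. 373.] (384, 512, 3)
{'clock': 0.15, 'qpos': array([-0.06580263,  0.6291316 ,  0.03846916,  1.51814198, -0.02703211,
        0.99632454, -0.02000017]), 'qd': array([ 0.00091247, -0.00214009, -0.00035395, -0.00269007, -0.00028073,
       -0.00111482, -0.00094324]), 'tau': array([ 2.19518879e-03, -5.63800478e+01,  1.22790758e+00, -1.93650573e+01,
        1.11919764e-02,  7.40401709e-03, -1.44664841e-05]), 'eef_pos': array([6.49514252e+02, 3.14151883e-02, 2.30600881e+02]), 'tool_rot': array([-1.57228376e+00,  7.22369121e-06, -1.57082822e+00]), 'force': array([-0.00788907, -0.40253694, -0.2620926 ]), 'torque': array([-0.03623638,  0.04436346,  0.02279944]), 'width': 85.19953928806132}
```

View pics/scene0.png

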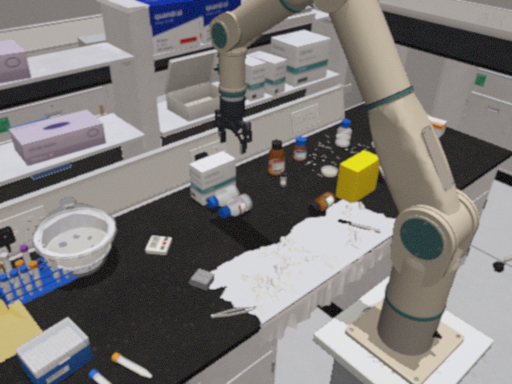

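View pics/side0.png

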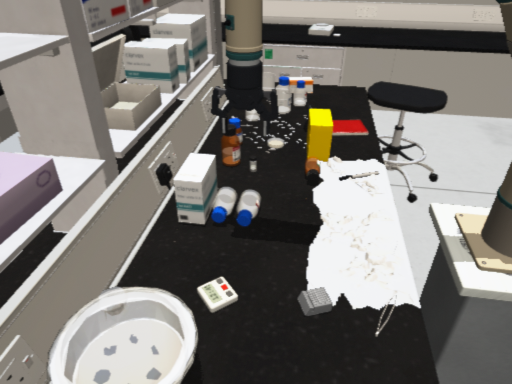

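View pics/wrist0.png

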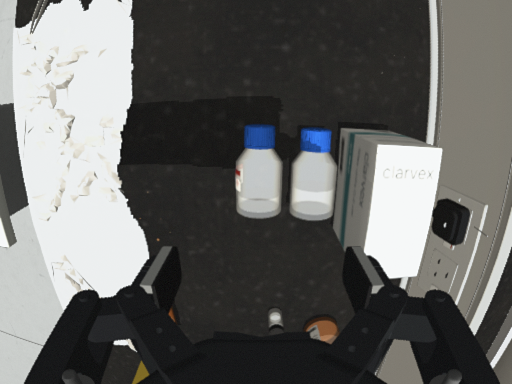

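The wrist view shows the bottles at about (259,180) and (312,180) with blue caps towards +y, and the box on the right. The scene view has the brown bottle lying at (324,202) beside the yellow box, and the chock at (201,279). Next I'll zoom in.

```bash
python3 - <<'E'
import cv2
def crop(n,x0,y0,x1,y1,k,o):
    a=cv2.imread(f'pics/{n}.png')[y0:y1,x0:x1]; cv2.imwrite(f'pics/{o}.png',cv2.resize(a,None,fx=k,fy=k,interpolation=cv2.INTER_CUBIC))
crop('scene0',180,140,380,290,4,'c1'); crop('side0',160,100,360,250,4,'c2')
a=cv2.imread('pics/scene0.png')[255:305,170:240];b=cv2.imread('pics/side0.png')[275:325,285:355]
cv2.imwrite('pics/c3.png',cv2.resize(cv2.hconcat([a,b]),None,fx=5,fy=5,interpolation=cv2.INTER_CUBIC))
E
```

```text
(no output)
```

View pics/c1.png

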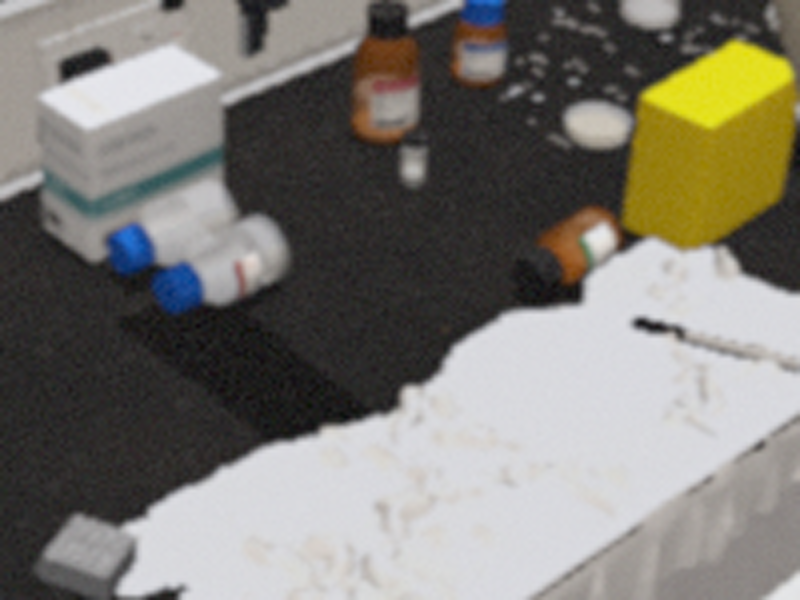

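View pics/c2.png

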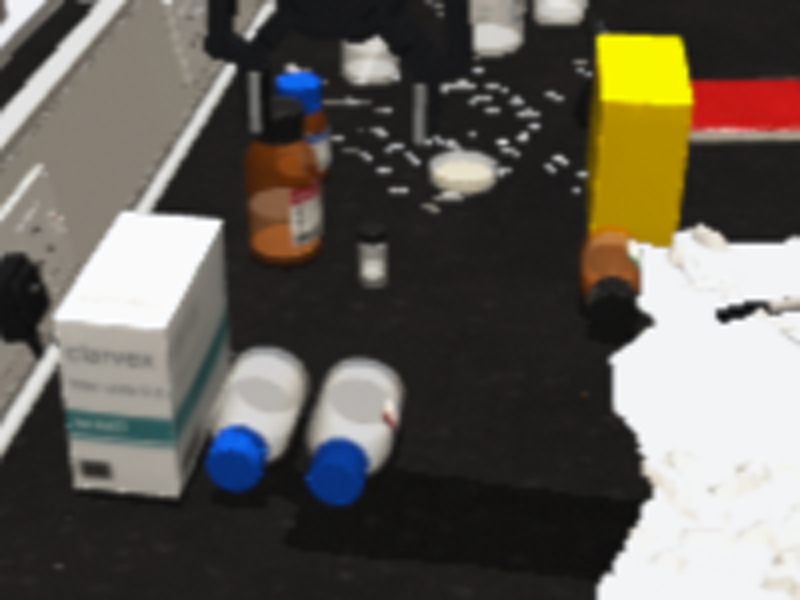

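View pics/c3.png

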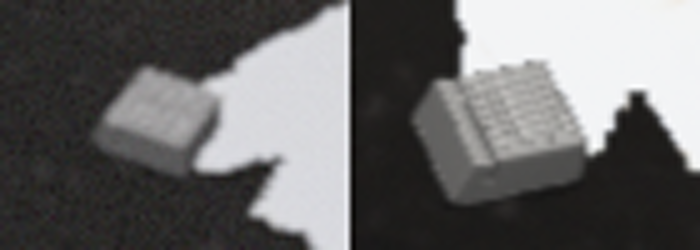

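```bash
python3 - <<'E'
from h import *
s=ld('scene0');e=ld('side0');w=ld('wrist0')
S=lambda x,y:(180+x/4,140+y/4)
E=lambda x,y:(160+x/4,100+y/4)
p=lambda n,v:print(n,np.round(v,1))
p('brown cap sc',onz(s,*S(540,272),24)); p('brown mid sc',onz(s,*S(585,245),24));
p('brown cap sd',onz(e,*E(612,310),24)); p('brown mid sd',onz(e,*E(610,262),24))
for x,y in [(262,135),(260,158),(259,190),(258,215)]: p('b2 wr',onz(w,x,y,28,True))
for x,y in [(315,138),(314,155),(312,190),(311,217)]: p('b1 wr',onz(w,x,y,28,True))
for q in [(163,330),(222,220),(60,318),(122,213)]: p('box top',onz(e,*E(*q),130))
p('boxbot',onz(e,*E(182,497),0)); p('boxbot',onz(e,*E(76,488),0))
for q in [(368,145),(443,149),(418,278)]: p('box top wr',onz(w,*q,130,True))
p('box bot wr',onz(w,340,130,0,True));p('box bot wr',onz(w,334,221,0,True))
# chock  corners
for q in [(147,66),(219,97),(186,148),(110,108)]: p('ch top sc',onz(s,170+q[0]/5,255+q[1]/5,26))
for q in [(545,60),(585,143),(497,162),(435,82)]: p('ch top sd',onz(e,285+(q[0]-350)/5,275+q[1]/5,26))
for q in [(412,118),(460,205),(583,178)]: p('ch bot sd',onz(e,285+(q[0]-350)/5,275+q[1]/5,0))
p('vial',onz(e,*E(373,280),0)); p('yellow',onz(e,*E(590,228),0)); p('yellow',onz(e,*E(672,243),0)); p('timer',onz(e,218,295,20))
E
```

```text
brown cap sc [ 479.5 -204.8   24. ]
brown mid sc [ 481.7 -262.2   24. ]
brown cap sd [ 480.7 -195.    24. ]
brown mid sd [ 484.5 -267.2   24. ]
b2 wr [649.5  34.7  28. ]
b2 wr [647.1   7.2  28. ]
b2 wr [645.9 -32.5  28. ]
b2 wr [644.6 -65.5  28. ]
b1 wr [711.8  31.9  28. ]
b1 wr [711.4  11.4  28. ]
b1 wr [711.1 -32.4  28. ]
b1 wr [711.9 -68.5  28. ]
box top [748.3  48.7 130. ]
box top [747. -92. 130.]
box top [813.2  45.8 130. ]
box top [816.  -90.5 130. ]
boxbot [746.7  44.    0. ]
boxbot [817.   46.1   0. ]
box top wr [740.4  41.4 130. ]
box top wr [819.7  41.6 130. ]
box top wr [ 821.3 -100.7  130. ]
box bot wr [749.3  39.4   0. ]
box bot wr [750.3 -87.    0. ]
ch top sc [488.2 250.6  26. ]
ch top sc [443.8 235.5  26. ]
ch top sc [424.5 272.1  26. ]
ch top sc [474.5 284.9  26. ]
ch top sd [445.3 235.   26. ]
ch top sd [429.7 275.4  26. ]
ch top sd [463.2 290.2  26. ]
ch top sd [488.9 253.9  26. ]
ch bot sd [496.6 251.    0. ]
ch bot sd [475.2 291.5   0. ]
ch bot sd [427.4 270.5   0. ]
vial [ 669.3 -249.6    0. ]
yellow [ 502.4 -365.7    0. ]
yellow [ 433.9 -350.8    0. ]
timer [654.6 284.9  20. ]
```

Emit:
servo_tool(increments=[{"dx": -16.8, "dy": -26.2, "dz": -2}, {"dx": -16.8, "dy": -26.2, "dz": -2}, {"dx": -16.8, "dy": -26.2, "dz": -2}, {"dx": -16.8, "dy": -26.2, "dz": -2}, {"dx": -16.8, "dy": -26.2, "dz": -2}, {"dx": -16.8, "dy": -26.2, "dz": -2}, {"dx": -16.8, "dy": -26.2, "dz": -2}, {"dx": -16.8, "dy": -26.2, "dz": -2}])

```text
invalid input at $.increments[0]: expected keys dx, dy, dz, ax, ay, az, claw
```

Emit:
servo_tool(increments=[{}, {}, {}, {}])

```text
invalid input at $.increments[0]: expected keys dx, dy, dz, ax, ay, az, claw
```

```bash
python3 - <<'E'
from h import *
d=snap('wrist','w1'); a=cv2.imread('pics/w1.png'); cv2.imwrite('pics/w1b.png',cv2.resize(a,None,fx=1.5,fy=1.5,interpolation=cv2.INTER_CUBIC)); print(read_state()['eef_pos'])
E
```

```text
[6.49629467e+02 4.65775979e-02 2.30763537e+02]
```

View pics/w1b.png

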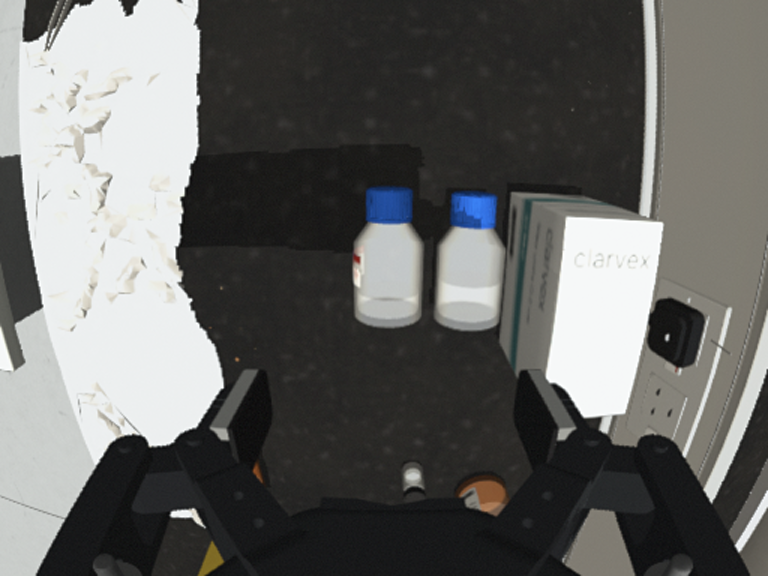

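All seven keys are needed in every row. The picture is still the start view, so I'll resend the move.

Emit:
servo_tool(increments=[{"dx": -2.1, "dy": -3.3, "dz": -0.3, "ax": 0, "ay": 0, "az": 0, "claw": -1}, {"dx": -4.2, "dy": -6.5, "dz": -0.5, "ax": 0, "ay": 0, "az": 0, "claw": -1}, {"dx": -6.3, "dy": -9.8, "dz": -0.8, "ax": 0, "ay": 0, "az": 0, "claw": -1}, {"dx": -8.4, "dy": -13.1, "dz": -1, "ax": 0, "ay": 0, "az": 0, "claw": -1}, {"dx": -10.5, "dy": -16.4, "dz": -1.3, "ax": 0, "ay": 0, "az": 0, "claw": -1}, {"dx": -12.6, "dy": -19.7, "dz": -1.5, "ax": 0, "ay": 0, "az": 0, "claw": -1}, {"dx": -14.7, "dy": -23, "dz": -1.8, "ax": 0, "ay": 0, "az": 0, "claw": -1}, {"dx": -16.8, "dy": -26.2, "dz": -2, "ax": 0, "ay": 0, "az": 0, "claw": -1}])

```text
clock: 0.87
eef_pos: [480.6, -263.5, 211.1]
tool_rot: [-1.571, -0.0, -1.571]
force: [0.3, -0.3, 0.7]
width: 85.6
```

Emit:
servo_tool(increments=[{"dx": 0, "dy": 0, "dz": 0, "ax": 0, "ay": 0, "az": 0, "claw": -1}, {"dx": 0, "dy": 0, "dz": 0, "ax": 0, "ay": 0, "az": 0, "claw": -1}, {"dx": 0, "dy": 0, "dz": 0, "ax": 0, "ay": 0, "az": 0, "claw": -1}])

```text
clock: 1.12
eef_pos: [482.4, -261.5, 211.3]
tool_rot: [-1.57, 0.001, -1.571]
force: [0.4, 0.9, 1.5]
width: 85.5
```

```bash
python3 - <<'E'
from h import *
d=snap('wrist','w2'); a=cv2.imread('pics/w2.png'); cv2.imwrite('pics/w2b.png',cv2.resize(a,None,fx=1.5,fy=1.5,interpolation=cv2.INTER_CUBIC)); print(read_state()['eef_pos'],read_state()['tool_rot'])
E
```

```text
[ 482.94419632 -260.65388572  211.31388451] [-1.57010236e+00  9.72998952e-04 -1.56908102e+00]
```

View pics/w2b.png

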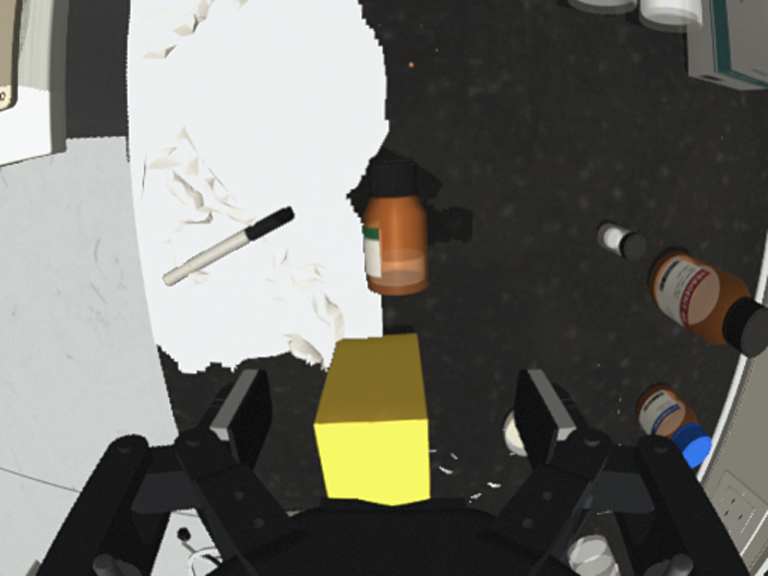

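The wrist view shows the brown bottle with its cap end at about (392,161) and its base at about (399,292), lying nearly along y. The yellow box stands below it at (375,340).

```bash
python3 - <<'E'
from h import *
d=ld('w2')
for u,v in [(392,161),(393,178),(396,215),(397,250),(399,290)]: print(np.round(onz(d,u/1.5,v/1.5,24,True),1))
for u,v in [(365,220),(428,220),(368,280),(427,280)]: print(np.round(onz(d,u/1.5,v/1.5,24,True),1))
print('yel',onz(d,370/1.5,338/1.5,0,True)); print(np.round(-np.array(d['R']).T@d['t']))
E
```

```text
[ 482.1 -193.9   24. ]
[ 482.8 -206.5   24. ]
[ 485.  -234.2   24. ]
[ 485.9 -261.1   24. ]
[ 487.5 -293.1   24. ]
[ 461.9 -237.9   24. ]
[ 509.  -237.9   24. ]
[ 463.5 -284.9   24. ]
[ 509.2 -284.9   24. ]
yel [ 4.62939887e+02 -3.45287945e+02 -5.68434189e-14]
[ 482. -182.  353.]
```

Emit:
servo_tool(increments=[{"dx": 0.35, "dy": 0.4, "dz": -3, "ax": 0, "ay": 0, "az": 0.05, "claw": -1}, {"dx": 0.35, "dy": 0.4, "dz": -6.5, "ax": 0, "ay": 0, "az": 0.05, "claw": -1}, {"dx": 0.35, "dy": 0.4, "dz": -10, "ax": 0, "ay": 0, "az": 0.05, "claw": -1}, {"dx": 0.35, "dy": 0.4, "dz": -13.5, "ax": 0, "ay": 0, "az": 0.05, "claw": -1}, {"dx": 0.35, "dy": 0.4, "dz": -16, "ax": 0, "ay": 0, "az": 0.05, "claw": -1}, {"dx": 0.35, "dy": 0.4, "dz": -18, "ax": 0, "ay": 0, "az": 0.05, "claw": -1}, {"dx": 0.35, "dy": 0.4, "dz": -19.5, "ax": 0, "ay": 0, "az": 0.05, "claw": -1}, {"dx": 0.35, "dy": 0.4, "dz": -20.4, "ax": 0, "ay": 0, "az": 0.05, "claw": -1}])

```text
clock: 1.83
eef_pos: [485.9, -255.4, 5.3]
tool_rot: [-1.572, 0.002, -1.517]
force: [-0.2, 0.4, 0.1]
width: 85.3
```

Emit:
servo_tool(increments=[{"dx": 0, "dy": 0, "dz": 0, "ax": 0, "ay": 0, "az": 0, "claw": -1}, {"dx": 0, "dy": 0, "dz": 0, "ax": 0, "ay": 0, "az": 0, "claw": -0.5}, {"dx": 0, "dy": 0, "dz": 0, "ax": 0, "ay": 0, "az": 0, "claw": -0.3}])

```text
clock: 2.08
eef_pos: [486.6, -257.8, 8.2]
tool_rot: [-1.569, -0.001, -1.52]
force: [0.1, 0.0, 0.0]
width: 63.8
```

```bash
python3 - <<'E'
from h import *
d=snap('wrist','w3'); s=read_state(); print(s['eef_pos'],s['tool_rot'],s['force'],s['width'])
E
```

```text
[ 486.63287507 -258.01226398    8.45225378] [-1.56877306e+00 -8.93875231e-04 -1.52016152e+00] [-0.25496119  0.19549593 -0.38634448] 56.55032846108669
```

View pics/w3.png

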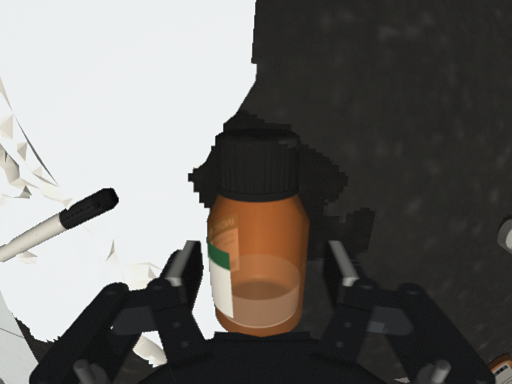

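The jaws straddle the body evenly (pads at about columns 190 and 340, bottle centred at 258), so I'll lower slightly and close.

Emit:
servo_tool(increments=[{"dx": 0, "dy": 0, "dz": -0.3, "ax": 0, "ay": 0, "az": 0, "claw": -0.3}, {"dx": 0, "dy": 0, "dz": -0.3, "ax": 0, "ay": 0, "az": 0, "claw": 0}, {"dx": 0, "dy": 0, "dz": -0.3, "ax": 0, "ay": 0, "az": 0, "claw": 1}, {"dx": 0, "dy": 0, "dz": -0.3, "ax": 0, "ay": 0, "az": 0, "claw": 1}, {"dx": 0, "dy": 0, "dz": -0.3, "ax": 0, "ay": 0, "az": 0, "claw": 1}, {"dx": 0, "dy": 0, "dz": -0.3, "ax": 0, "ay": 0, "az": 0, "claw": 1}])

```text
clock: 2.63
eef_pos: [485.8, -258.2, 5.2]
tool_rot: [-1.57, -0.0, -1.521]
force: [-1.3, -0.8, 4.9]
width: 46.1
```

Emit:
servo_tool(increments=[{"dx": 0, "dy": 0, "dz": 1, "ax": 0, "ay": 0, "az": 0, "claw": 1}, {"dx": 0, "dy": 0, "dz": 3, "ax": 0, "ay": 0, "az": 0, "claw": 1}, {"dx": 0, "dy": 0, "dz": 6, "ax": 0, "ay": 0, "az": 0, "claw": 1}, {"dx": 0, "dy": 0, "dz": 9, "ax": 0, "ay": 0, "az": 0, "claw": 1}, {"dx": 0, "dy": 0, "dz": 11, "ax": 0, "ay": 0, "az": 0, "claw": 1}, {"dx": 0, "dy": 0, "dz": 12, "ax": 0, "ay": 0, "az": 0, "claw": 1}, {"dx": 0, "dy": 0, "dz": 12, "ax": 0, "ay": 0, "az": 0, "claw": 1}, {"dx": 0, "dy": 0, "dz": 12, "ax": 0, "ay": 0, "az": 0, "claw": 1}])

```text
clock: 3.3
eef_pos: [485.2, -257.8, 124.2]
tool_rot: [-1.571, 0.0, -1.521]
force: [-0.7, 0.5, -3.0]
width: 46.5
```

```bash
python3 - <<'E'
from h import *
d=snap('wrist','w4'); s=read_state(); print(s['eef_pos'],s['tool_rot'],s['force'],s['width'])
E
```

```text
[ 484.6833814  -257.5311176   123.37288388] [-1.57245077e+00  9.86570213e-04 -1.52078060e+00] [-0.72070885 -0.05774783 -2.43583917] 46.20346279965721
```

View pics/w4.png

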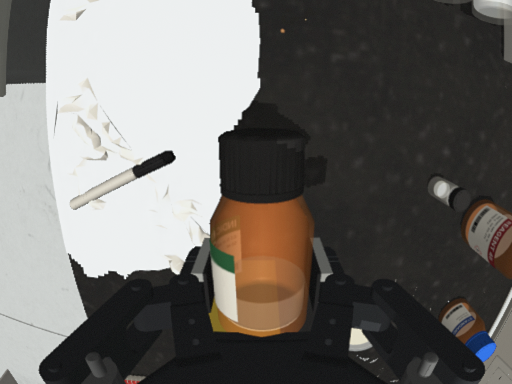

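```bash
python3 - <<'E'
from h import *
d=ld('w1')
hsv=cv2.cvtColor(d['color'],cv2.COLOR_RGB2HSV); m=cv2.inRange(hsv,(105,120,40),(125,255,255))
n,l,st,c=cv2.connectedComponentsWithStats(m)
for i in range(1,n):
    if st[i,4]>50: print(st[i],c[i])
for u,v in [(259,125.5),(316,129)]:
    for z in (10,28,46): print(z,np.round(onz(d,u,v,z,True),1))
for u,v in [(259,217.5),(311,219)]:
    for z in (28,50,56): print('base',z,np.round(onz(d,u,v,z,True),1))
print('cyl edges b2')
for u,v in [(236.5,185),(281,185),(291.5,185),(335,185)]: print(np.round(onz(d,u,v,28,True),1))
for u,v in [(238,205),(281,205),(291,205),(333,205)]: print(np.round(onz(d,u,v,28,True),1))
# scene & side cap mask
for n_ in ['scene0','side0']:
    e=ld(n_);hsv=cv2.cvtColor(e['color'],cv2.COLOR_RGB2HSV); m=cv2.inRange(hsv,(105,150,40),(125,255,255))
    n,l,st,c=cv2.connectedComponentsWithStats(m)
    for i in range(1,n):
        if st[i,4]>30 and 100<st[i,1]<230: print(n_,st[i],c[i],np.round(onz(e,*c[i],28),1))
E
```

```text
[244 124  31  25 748] [258.95989305 136.04278075]
[300 127  32  26 743] [315.18034993 139.20592194]
10 [646.   44.1  10. ]
28 [646.1  45.8  28. ]
46 [646.3  47.6  46. ]
10 [716.1  40.7  10. ]
28 [712.8  42.6  28. ]
46 [709.5  44.5  46. ]
base 28 [646. -69.  28.]
base 50 [646.2 -59.5  50. ]
base 56 [646.2 -57.   56. ]
base 28 [712.2 -71.3  28. ]
base 50 [708.2 -61.7  50. ]
base 56 [707.1 -59.1  56. ]
cyl edges b2
[618.7 -26.2  28. ]
[672.7 -26.1  28. ]
[685.6 -26.1  28. ]
[740.  -25.9  28. ]
[619.9 -52.2  28. ]
[673.3 -52.1  28. ]
[685.8 -52.1  28. ]
[739.5 -52.4  28. ]
scene0 [341 119  10   9  63] [345.61904762 122.9047619 ] [ 822.4 -776.5   28. ]
scene0 [295 137  11   9  79] [300.49367089 141.13924051] [ 828.3 -500.4   28. ]
scene0 [207 197  11  12  99] [212.19191919 202.44444444] [712.1  35.   28. ]
scene0 [218 206  12  13 117] [223.76923077 211.85470085] [647.4  38.6  28. ]
side0 [229 118  12  10  85] [234.75294118 121.64705882] [ 790.2 -552.6   28. ]
side0 [211 207  16  16 200] [218.45 214.62] [713.4  34.4  28. ]
side0 [236 210  16  17 205] [243.85853659 218.10243902] [646.9  38.2  28. ]
```

Emit:
servo_tool(increments=[{"dx": 0.6, "dy": 2, "dz": 0, "ax": 0, "ay": 0, "az": -0.05, "claw": 1}, {"dx": 1.7, "dy": 5.5, "dz": 0, "ax": 0, "ay": 0, "az": -0.05, "claw": 1}, {"dx": 2.8, "dy": 9, "dz": 0, "ax": 0, "ay": 0, "az": -0.05, "claw": 1}, {"dx": 3.9, "dy": 12.5, "dz": 0, "ax": 0, "ay": 0, "az": -0.05, "claw": 1}, {"dx": 5, "dy": 16, "dz": 0, "ax": 0, "ay": 0, "az": -0.05, "claw": 1}, {"dx": 6.1, "dy": 19.3, "dz": 0, "ax": 0, "ay": 0, "az": -0.05, "claw": 1}, {"dx": 7, "dy": 21.8, "dz": 0, "ax": 0, "ay": 0, "az": -0.05, "claw": 1}, {"dx": 7.3, "dy": 22.8, "dz": 0, "ax": 0, "ay": 0, "az": -0.05, "claw": 1}])

```text
clock: 4.02
eef_pos: [558.8, -23.9, 122.3]
tool_rot: [-1.573, 0.003, -1.564]
force: [-0.4, 1.3, -2.4]
width: 46.3
```

Emit:
servo_tool(increments=[{"dx": 0, "dy": 0, "dz": -1, "ax": 0, "ay": 0, "az": 0, "claw": 1}, {"dx": 0, "dy": 0, "dz": -3, "ax": 0, "ay": 0, "az": 0, "claw": 1}, {"dx": 0, "dy": 0, "dz": -5, "ax": 0, "ay": 0, "az": 0, "claw": 1}, {"dx": 0, "dy": 0, "dz": -7, "ax": 0, "ay": 0, "az": 0, "claw": 1}, {"dx": 0, "dy": 0, "dz": -8.5, "ax": 0, "ay": 0, "az": 0, "claw": 1}, {"dx": 0, "dy": 0, "dz": -9, "ax": 0, "ay": 0, "az": 0, "claw": 1}, {"dx": 0, "dy": 0, "dz": -9, "ax": 0, "ay": 0, "az": 0, "claw": 1}])

```text
clock: 4.6
eef_pos: [556.0, -32.0, 31.9]
tool_rot: [-1.576, -0.001, -1.573]
force: [-0.1, 0.8, -1.3]
width: 46.6
```

```bash
python3 - <<'E'
from h import *
d=snap('wrist','w5');snap('side','s5'); s=read_state(); print(s['eef_pos'],s['tool_rot'],s['force'],s['width'])
a=cv2.imread('pics/s5.png')[130:280,160:360]; b=cv2.imread('pics/w5.png')
cv2.imwrite('pics/c5.png',cv2.vconcat([cv2.resize(a,(400,300),interpolation=cv2.INTER_CUBIC),cv2.resize(b,(400,300))]))
E
```

```text
[558.13178213 -31.26851832  34.05186609] [-1.57159057e+00 -6.43145984e-04 -1.57229999e+00] [ 0.5182822  -0.26295869 -1.96056826] 45.91297867705435
```

View pics/c5.png

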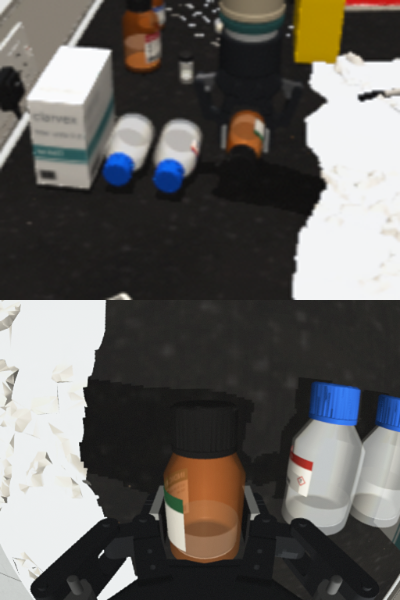

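The brown bottle hangs level over its place, left of the clear pair, with its cap the same way. I'll lower it gently.

Emit:
servo_tool(increments=[{"dx": 0, "dy": 0.2, "dz": -1, "ax": 0, "ay": 0, "az": 0, "claw": 1}, {"dx": 0, "dy": 0.2, "dz": -1.7, "ax": 0, "ay": 0, "az": 0, "claw": 1}, {"dx": 0, "dy": 0.2, "dz": -2.2, "ax": 0, "ay": 0, "az": 0, "claw": 1}, {"dx": 0, "dy": 0.2, "dz": -2.4, "ax": 0, "ay": 0, "az": 0, "claw": 1}, {"dx": 0, "dy": 0.2, "dz": -2.5, "ax": 0, "ay": 0, "az": 0, "claw": 1}, {"dx": 0, "dy": 0.2, "dz": -2.6, "ax": 0, "ay": 0, "az": 0, "claw": 1}, {"dx": 0, "dy": 0.2, "dz": -2.7, "ax": 0, "ay": 0, "az": 0, "claw": 1}, {"dx": 0, "dy": 0.2, "dz": -2.7, "ax": 0, "ay": 0, "az": 0, "claw": 1}])

```text
clock: 5.37
eef_pos: [558.6, -28.0, 7.3]
tool_rot: [-1.571, -0.0, -1.571]
force: [-0.2, -0.3, -1.6]
width: 46.4
```

Emit:
servo_tool(increments=[{"dx": 0, "dy": 0, "dz": 0, "ax": 0, "ay": 0, "az": 0, "claw": 1}, {"dx": 0, "dy": 0, "dz": 0, "ax": 0, "ay": 0, "az": 0, "claw": 1}])

```text
clock: 5.53
eef_pos: [558.6, -28.0, 7.5]
tool_rot: [-1.57, 0.0, -1.571]
force: [0.2, -0.3, -2.6]
width: 46.2
```

Still carrying its weight, so I'll go down 2 mm more in small steps.

Emit:
servo_tool(increments=[{"dx": 0, "dy": 0, "dz": -0.1, "ax": 0, "ay": 0, "az": 0, "claw": 1}, {"dx": 0, "dy": 0, "dz": -0.1, "ax": 0, "ay": 0, "az": 0, "claw": 1}, {"dx": 0, "dy": 0, "dz": -0.2, "ax": 0, "ay": 0, "az": 0, "claw": 1}, {"dx": 0, "dy": 0, "dz": -0.2, "ax": 0, "ay": 0, "az": 0, "claw": 1}, {"dx": 0, "dy": 0, "dz": -0.2, "ax": 0, "ay": 0, "az": 0, "claw": 1}])

```text
clock: 5.95
eef_pos: [558.6, -28.0, 5.3]
tool_rot: [-1.571, 0.0, -1.571]
force: [0.1, 0.4, -2.1]
width: 46.7
```

Emit:
servo_tool(increments=[{"dx": 0, "dy": 0, "dz": -0.05, "ax": 0, "ay": 0, "az": 0, "claw": 1}, {"dx": 0, "dy": 0, "dz": -0.1, "ax": 0, "ay": 0, "az": 0, "claw": 1}, {"dx": 0, "dy": 0, "dz": -0.1, "ax": 0, "ay": 0, "az": 0, "claw": 1}])

```text
clock: 6.2
eef_pos: [558.6, -28.0, 5.2]
tool_rot: [-1.57, 0.0, -1.571]
force: [-1.7, -0.6, 6.2]
width: 46.3
```

Emit:
servo_tool(increments=[{"dx": 0, "dy": 0, "dz": 0, "ax": 0, "ay": 0, "az": 0, "claw": -0.15}, {"dx": 0, "dy": 0, "dz": 0, "ax": 0, "ay": 0, "az": 0, "claw": -0.2}, {"dx": 0, "dy": 0, "dz": 0, "ax": 0, "ay": 0, "az": 0, "claw": -0.3}, {"dx": 0, "dy": 0, "dz": 0, "ax": 0, "ay": 0, "az": 0, "claw": -0.38}, {"dx": 0, "dy": 0, "dz": 0, "ax": 0, "ay": 0, "az": 0, "claw": -0.38}, {"dx": 0, "dy": 0, "dz": 0, "ax": 0, "ay": 0, "az": 0, "claw": -0.38}])

```text
clock: 6.7
eef_pos: [558.5, -28.0, 4.2]
tool_rot: [-1.571, 0.0, -1.571]
force: [0.0, 0.2, -1.2]
width: 58.9
```

```bash
python3 - <<'E'
from h import *
d=snap('wrist','w6'); s=read_state(); print(s['eef_pos'],s['force'],s['width'])
E
```

```text
[558.4807442  -27.94546133   4.21453568] [-0.57779322  0.68238797 -0.18907125] 58.95068536225422
```

View pics/w6.png

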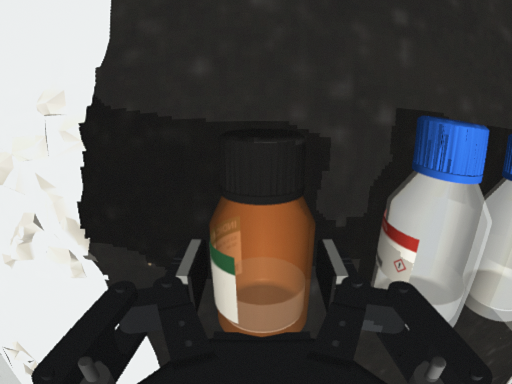

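The bottle stays put with both pads clear. I'll lift off and go to the chock.

Emit:
servo_tool(increments=[{"dx": 0, "dy": 0, "dz": 1, "ax": 0, "ay": 0, "az": 0, "claw": -0.38}, {"dx": 0, "dy": 0, "dz": 3, "ax": 0, "ay": 0, "az": 0, "claw": -0.38}, {"dx": 0, "dy": 0, "dz": 6, "ax": 0, "ay": 0, "az": 0, "claw": -0.38}, {"dx": 0, "dy": 0, "dz": 9.5, "ax": 0, "ay": 0, "az": 0, "claw": -0.38}, {"dx": 0, "dy": 0, "dz": 13, "ax": 0, "ay": 0, "az": 0, "claw": -0.38}, {"dx": 0, "dy": 0, "dz": 16.5, "ax": 0, "ay": 0, "az": 0, "claw": -0.8}, {"dx": 0, "dy": 0, "dz": 19, "ax": 0, "ay": 0, "az": 0, "claw": -0.8}, {"dx": 0, "dy": 0, "dz": 21, "ax": 0, "ay": 0, "az": 0, "claw": -0.8}])

```text
clock: 7.42
eef_pos: [559.2, -28.1, 217.9]
tool_rot: [-1.567, 0.0, -1.571]
force: [0.7, -0.1, -0.3]
width: 76.9
```

Emit:
servo_tool(increments=[{"dx": -1.2, "dy": 3.5, "dz": 0, "ax": 0, "ay": 0, "az": 0.12, "claw": -0.8}, {"dx": -2.4, "dy": 7, "dz": 0, "ax": 0, "ay": 0, "az": 0.24, "claw": -0.8}, {"dx": -3.6, "dy": 10.6, "dz": 0, "ax": 0, "ay": 0, "az": 0.36, "claw": -0.8}, {"dx": -4.8, "dy": 14.2, "dz": 0, "ax": 0, "ay": 0, "az": 0.48, "claw": -0.8}, {"dx": -6, "dy": 17.8, "dz": 0, "ax": 0, "ay": 0, "az": 0.6, "claw": -0.8}, {"dx": -7.2, "dy": 21.4, "dz": 0, "ax": 0, "ay": 0, "az": 0.72, "claw": -0.8}, {"dx": -8.4, "dy": 25, "dz": 0, "ax": 0, "ay": 0, "az": 0.84, "claw": -0.8}, {"dx": -9.5, "dy": 28.4, "dz": 0, "ax": 0, "ay": 0, "az": 0.96, "claw": -0.8}])

```text
clock: 8.08
eef_pos: [462.4, 257.8, 215.3]
tool_rot: [-1.57, -0.0, -0.605]
force: [0.7, -0.4, -0.6]
width: 76.7
```

Emit:
servo_tool(increments=[{"dx": 0, "dy": 0.8, "dz": 0, "ax": 0, "ay": 0, "az": 0.12, "claw": -1}, {"dx": 0, "dy": 0.8, "dz": 0, "ax": 0, "ay": 0, "az": 0.24, "claw": -1}, {"dx": 0, "dy": 0.8, "dz": 0, "ax": 0, "ay": 0, "az": 0.36, "claw": -1}, {"dx": 0, "dy": 0.8, "dz": 0, "ax": 0, "ay": 0, "az": 0.48, "claw": -1}, {"dx": 0, "dy": 0.8, "dz": 0, "ax": 0, "ay": 0, "az": 0.6, "claw": -1}, {"dx": 0, "dy": 0.8, "dz": 0, "ax": 0, "ay": 0, "az": 0.72, "claw": -1}, {"dx": 0, "dy": 0.8, "dz": 0, "ax": 0, "ay": 0, "az": 0.84, "claw": -1}, {"dx": 0, "dy": 0.8, "dz": 0, "ax": 0, "ay": 0, "az": 0.96, "claw": -1}])

```text
clock: 8.75
eef_pos: [463.5, 263.6, 215.0]
tool_rot: [-1.572, -0.001, 0.355]
force: [-0.0, -0.1, 0.6]
width: 85.2
```

Emit:
servo_tool(increments=[{"dx": 0, "dy": 0, "dz": 0, "ax": 0, "ay": 0, "az": 0.09, "claw": -1}, {"dx": 0, "dy": 0, "dz": 0, "ax": 0, "ay": 0, "az": 0.09, "claw": -1}, {"dx": 0, "dy": 0, "dz": 0, "ax": 0, "ay": 0, "az": 0.09, "claw": -1}])

```text
clock: 9.0
eef_pos: [463.6, 263.6, 214.7]
tool_rot: [-1.571, -0.0, 0.436]
force: [0.2, 0.0, 0.3]
width: 85.2
```

```bash
python3 - <<'E'
from h import *
d=snap('wrist','w7'); d=snap('side','s7');s=read_state(); print(s['clock'],s['eef_pos'],s['tool_rot'],s['qpos'])
a=cv2.imread('pics/w7.png'); cv2.imwrite('pics/w7b.png',cv2.resize(a,None,fx=1.5,fy=1.5,interpolation=cv2.INTER_CUBIC))
E
```

```text
9.1 [463.5433631  263.81725829 214.60911967] [-1.57124823e+00 -2.40313235e-04  4.36823837e-01] [-0.24805416  0.51750979 -0.47626086  1.85323945  0.30903732  0.8440142
  1.12909985]
```

View pics/w7b.png

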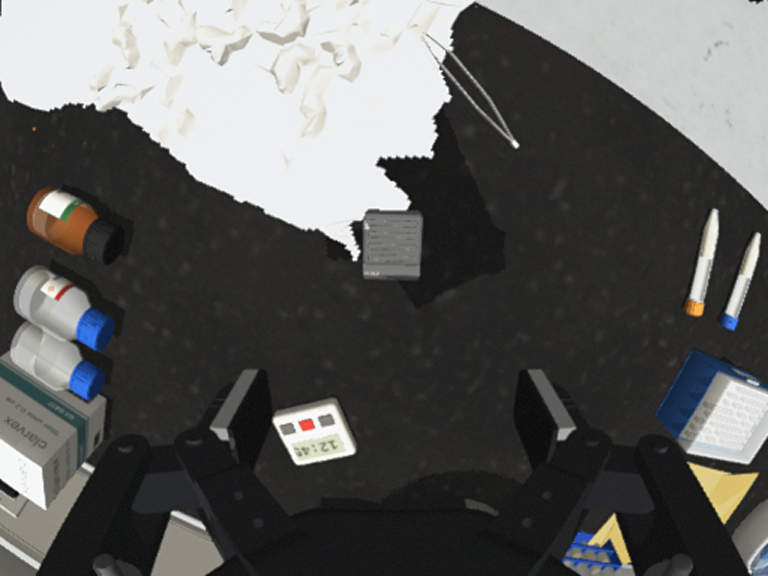

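View pics/s7.png

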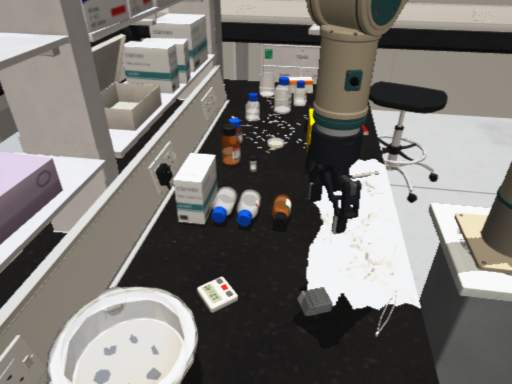

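The wrist view has the chock at (392,245) nearly square to the jaws, with its slope at the bottom edge. The side view has all three bottles lying apart and undisturbed.

```bash
python3 - <<'E'
from h import *
d=ld('w7')
a=cv2.imread('pics/w7.png')[130:200,230:295]; cv2.imwrite('pics/c7.png',cv2.resize(a,None,fx=8,fy=8,interpolation=cv2.INTER_CUBIC))
P={}
for n,u,v,z in [('bt1',364,210,26),('bt2',421,210,26),('to1',363,280,0),('to2',420,279,0),('st1',364,264,26),('st2',421,263,26)]:
    P[n]=onz(d,u/1.5,v/1.5,z,True); print(n,np.round(P[n],1))
E
```

```text
bt1 [442.6 228.8  26. ]
bt2 [424.6 267.4  26. ]
to1 [501.1 252.3   0. ]
to2 [480.  295.2   0. ]
st1 [480.9 246.   26. ]
st2 [461.6 285.4  26. ]
```

View pics/c7.png

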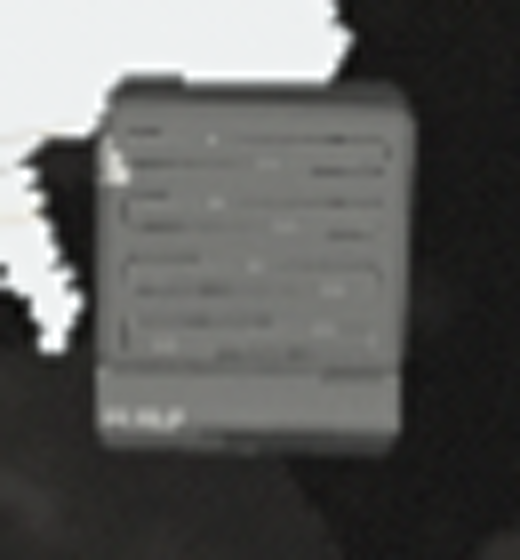

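```bash
python3 - <<'E'
from h import *
d=ld('w7')
f=lambda x,y,z:onz(d,230+x/8,130+y/8,z,True)
bt=[f(102,102,26),f(415,102,26)]; st=[f(99,435,26),f(400,432,26)]; to=[f(103,452,0),f(398,452,0)]; bb=[f(118,77,0),f(400,80,0)]
m=lambda p:(p[0]+p[1])/2
for n,p in zip(['bt','st','to','bb'],[bt,st,to,bb]): print(n,np.round(p,1).tolist(),np.round(m(p),1),np.linalg.norm(p[0]-p[1]).round(1), np.degrees(np.arctan2(*(p[1]-p[0])[[1,0]])).round(1)-90)
ax=m(st)-m(bt); print('len',np.linalg.norm(ax),np.degrees(np.arctan2(ax[1],ax[0])))
ax/=np.linalg.norm(ax)
print(m(bt)+30*ax, m(st)-18*ax, m(to)-28*ax, m(bb)+30*ax)
s=ld('s7')
E
```

```text
bt [[445.4, 230.2, 26.0], [426.8, 270.0, 26.0]] [436.1 250.1  26. ] 43.9 25.099999999999994
st [[490.2, 249.8, 26.0], [471.3, 289.2, 26.0]] [480.8 269.5  26. ] 43.8 25.700000000000003
to [[500.4, 253.2, -0.0], [480.7, 295.2, 0.0]] [490.6 274.2  -0. ] 46.4 25.099999999999994
bb [[445.3, 231.0, 0.0], [427.7, 269.7, 0.0]] [436.5 250.4   0. ] 42.6 24.400000000000006
len 48.65360370806813 23.518312537887287
[463.64874967 262.07129835  26.        ] [464.24806021 262.33211378  26.        ] [ 4.64892362e+02  2.63013118e+02 -2.84217094e-14] [463.98482558 262.33447317   0.        ]
```

Emit:
servo_tool(increments=[{"dx": -0.2, "dy": -0.3, "dz": -3, "ax": 0, "ay": 0, "az": 0, "claw": -1}, {"dx": -0.2, "dy": -0.3, "dz": -7, "ax": 0, "ay": 0, "az": 0, "claw": -1}, {"dx": -0.2, "dy": -0.3, "dz": -11, "ax": 0, "ay": 0, "az": 0, "claw": -1}, {"dx": -0.2, "dy": -0.3, "dz": -14.5, "ax": 0, "ay": 0, "az": 0, "claw": -1}, {"dx": -0.2, "dy": -0.3, "dz": -17, "ax": 0, "ay": 0, "az": 0, "claw": -1}, {"dx": -0.2, "dy": -0.3, "dz": -19, "ax": 0, "ay": 0, "az": 0, "claw": -1}, {"dx": -0.2, "dy": -0.3, "dz": -20.4, "ax": 0, "ay": 0, "az": 0, "claw": -1}, {"dx": -0.2, "dy": -0.3, "dz": -20.9, "ax": 0, "ay": 0, "az": 0, "claw": -1}])

```text
clock: 9.77
eef_pos: [460.4, 260.4, 3.3]
tool_rot: [-1.572, 0.003, 0.438]
force: [-0.2, -1.0, -0.1]
width: 85.0
```

Emit:
servo_tool(increments=[{"dx": 0, "dy": 0, "dz": 0, "ax": 0, "ay": 0, "az": 0, "claw": -0.6}, {"dx": 0, "dy": 0, "dz": 0, "ax": 0, "ay": 0, "az": 0, "claw": -0.3}, {"dx": 0, "dy": 0, "dz": 0, "ax": 0, "ay": 0, "az": 0, "claw": -0.3}])

```text
clock: 10.02
eef_pos: [462.2, 261.6, 6.4]
tool_rot: [-1.571, -0.002, 0.439]
force: [0.4, 0.4, 1.0]
width: 55.4
```

```bash
python3 - <<'E'
from h import *
d=snap('wrist','w8'); s=read_state(); print(s['eef_pos'],s['tool_rot'],s['force'],s['width'])
E
```

```text
[462.29518931 261.48849178   6.47731474] [-1.57059478 -0.00207315  0.43878252] [ 0.58326756 -0.4290335  -0.10534286] 55.5468374001135
```

View pics/w8.png

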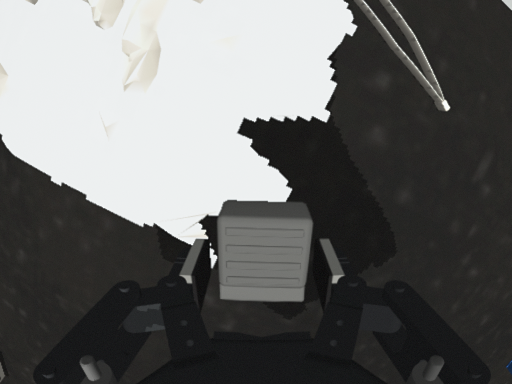

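```bash
python3 - <<'E'
from h import *
d=ld('w8')
for X in [(462.3,261.5,0),(462.3,261.5,26),(464,262.3,26)]: print(proj(d,X,True))
f=lambda u,v,z:onz(d,u,v,z,True)
bt=[f(218,217,26),f(312,217,26)]; st=[f(222,299,26),f(306,301,26)]
print(np.round(bt,1),np.round(st,1)); m=lambda p:(p[0]+p[1])/2
ax=m(st)-m(bt); print(np.linalg.norm(ax)); ax/=np.linalg.norm(ax); print(m(bt)+30*ax,m(st)-18*ax, ax)
E
```

```text
(np.float64(263.55056678027097), np.float64(246.61766490207094))
(np.float64(263.79758374115187), np.float64(272.01627468440313))
(np.float64(263.78489027777323), np.float64(275.14781646805))
[[444.5 230.3  26. ]
 [426.5 268.6  26. ]] [[487.5 249.3  26. ]
 [470.1 289.7  26. ]]
47.695541182668535
[462.73422837 262.07501665  26.        ] [462.45809341 261.94677992  26.        ] [0.90696979 0.42119567 0.        ]
```

Emit:
servo_tool(increments=[{"dx": -0.2, "dy": -0.1, "dz": -0.3, "ax": 0, "ay": 0, "az": 0, "claw": -0.3}, {"dx": -0.2, "dy": -0.1, "dz": -0.35, "ax": 0, "ay": 0, "az": 0, "claw": 0}, {"dx": -0.2, "dy": -0.1, "dz": -0.35, "ax": 0, "ay": 0, "az": 0, "claw": 1}, {"dx": -0.2, "dy": -0.1, "dz": -0.35, "ax": 0, "ay": 0, "az": 0, "claw": 1}, {"dx": -0.2, "dy": -0.1, "dz": -0.35, "ax": 0, "ay": 0, "az": 0, "claw": 1}, {"dx": -0.2, "dy": -0.1, "dz": -0.35, "ax": 0, "ay": 0, "az": 0, "claw": 1}])

```text
clock: 10.57
eef_pos: [459.5, 259.9, 2.6]
tool_rot: [-1.571, -0.0, 0.439]
force: [-1.2, -1.5, 6.4]
width: 43.6
```

Emit:
servo_tool(increments=[{"dx": 0, "dy": 0, "dz": 1, "ax": 0, "ay": 0, "az": 0, "claw": 1}, {"dx": 0, "dy": 0, "dz": 2, "ax": 0, "ay": 0, "az": 0, "claw": 1}, {"dx": 0, "dy": 0, "dz": 4, "ax": 0, "ay": 0, "az": 0, "claw": 1}, {"dx": 0, "dy": 0, "dz": 6, "ax": 0, "ay": 0, "az": 0, "claw": 1}, {"dx": 0, "dy": 0, "dz": 6, "ax": 0, "ay": 0, "az": 0, "claw": 1}, {"dx": 0, "dy": 0, "dz": 6, "ax": 0, "ay": 0, "az": 0, "claw": 1}])

```text
clock: 11.07
eef_pos: [460.5, 260.4, 63.3]
tool_rot: [-1.57, -0.003, 0.439]
force: [0.1, 0.3, -1.4]
width: 43.8
```

```bash
python3 - <<'E'
from h import *
d=snap('wrist','w9'); s=snap('side','s9');snap('scene','sc9');s=read_state(); print(s['eef_pos'],s['tool_rot'],s['force'],s['width'])
a=cv2.imread('pics/s9.png')[140:265,160:327]
b=cv2.imread('pics/w9.png')
c=cv2.imread('pics/sc9.png')[160:260,180:313]
cv2.imwrite('pics/c9.png',cv2.hconcat([cv2.vconcat([cv2.resize(a,(400,300),interpolation=cv2.INTER_CUBIC),cv2.resize(c,(400,300),interpolation=cv2.INTER_CUBIC)]),cv2.resize(b,(400,600))]))
E
```

```text
[459.09365513 259.4803017   61.32299799] [-1.57116075e+00  1.24805716e-03  4.38990469e-01] [ 0.41437962 -0.2765592  -1.23208191] 43.985403016300936
```

View pics/c9.png

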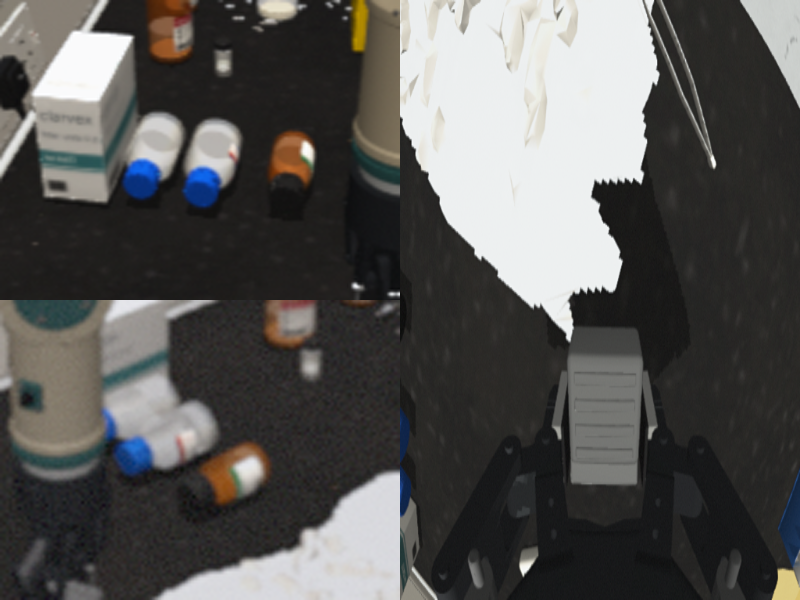

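```bash
python3 - <<'E'
from h import *
d=ld('w7')
for u,v in [(62,228),(105,243),(40,208),(122,243)]: print('br wr',np.round(onz(d,u/1.5,v/1.5,24,True),1))
for n,lo,hi in [('s9',(3,120,60),(18,255,255)),('sc9',(3,120,60),(18,255,255)),('s9',(105,150,40),(125,255,255)),('sc9',(105,150,40),(125,255,255))]:
    e=ld(n);hsv=cv2.cvtColor(e['color'],cv2.COLOR_RGB2HSV); m=cv2.inRange(hsv,lo,hi)
    k,l,st,c=cv2.connectedComponentsWithStats(m)
    for i in range(1,k):
        if st[i,4]>40 and 170<st[i,1]<260: print(n,st[i],np.round(onz(e,*c[i],28),1))
e=ld('s9'); f=lambda x,y,z:np.round(onz(e,160+x*167/400,140+y*125/300,z),1)
print('cap end face centre',f(288,193,20),'base',f(296,140,40))
E
```

```text
br wr [566.6 -28.4  24. ]
br wr [559.7  25.6  24. ]
br wr [559.  -62.2  24. ]
br wr [552.1  43.7  24. ]
s9 [272 194  19  23 269] [562.  -34.4  28. ]
sc9 [246 207  24  21 182] [564.  -21.8  28. ]
sc9 [ 14 259  10   8  55] [821.7 613.2  28. ]
s9 [211 207  16  16 203] [713.3  34.4  28. ]
s9 [236 210  16  17 208] [647.   37.7  28. ]
sc9 [218 206  12  13 115] [648.  38.  28.]
sc9 [ 20 257  59  47 732] [700.5 589.5  28. ]
cap end face centre [556.1  22.4  20. ] base [555.3 -48.4  40. ]
```

```bash
python3 - <<'E'
import cv2
a=cv2.imread('pics/s9.png')[180:240,200:300];cv2.imwrite('pics/d9.png',cv2.resize(a,None,fx=8,fy=8,interpolation=cv2.INTER_CUBIC))
E
```

```text
(no output)
```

View pics/d9.png

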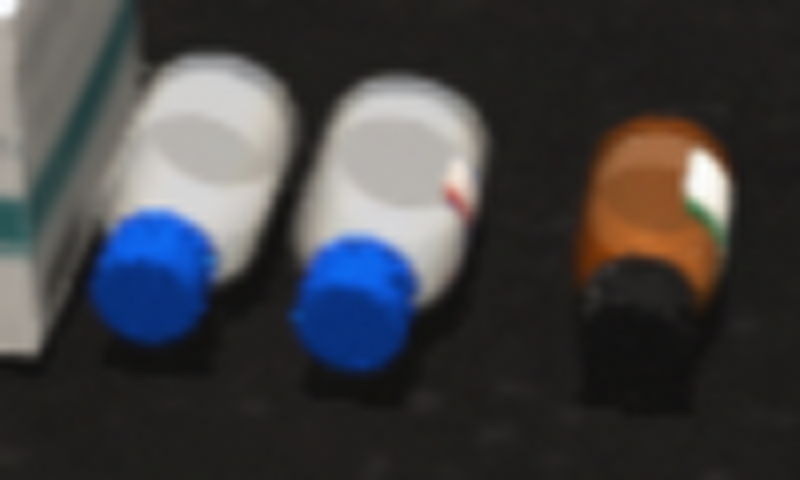

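```bash
python3 - <<'E'
from h import *
e=ld('s9'); f=lambda x,y,z:np.round(onz(e,200+x/8,180+y/8,z),1)
print('br base top',f(658,119,46),'b2',f(412,77,54),'b1',f(222,54,54))
print('brown shoulder edges', f(580,260,24),f(733,190,24))
print('cap end: br',f(637,345,24),'b2',f(353,323,28),'b1',f(150,293,28))
E
```

```text
br base top [559.8 -55.3  46. ] b2 [642.8 -55.   54. ] b1 [708.6 -58.4  54. ]
brown shoulder edges [578.9  -2.4  24. ] [533.  -49.7  24. ]
cap end: br [556.2  38.7  24. ] b2 [644.6  47.2  28. ] b1 [710.7  42.5  28. ]
```

The brown body is level with the clear ones: the base tops are at y of about -55, -55 and -58. I'll carry the chock over at y = -24, short of the brown bottle.

Emit:
servo_tool(increments=[{"dx": 0, "dy": -1.5, "dz": 3, "ax": 0, "ay": 0, "az": -0.05, "claw": 1}, {"dx": 0, "dy": -5, "dz": 5, "ax": 0, "ay": 0, "az": -0.1, "claw": 1}, {"dx": 0, "dy": -9, "dz": 6, "ax": 0, "ay": 0, "az": -0.18, "claw": 1}, {"dx": 0.5, "dy": -13, "dz": 6, "ax": 0, "ay": 0, "az": -0.26, "claw": 1}, {"dx": 1, "dy": -17, "dz": 6, "ax": 0, "ay": 0, "az": -0.34, "claw": 1}, {"dx": 1.5, "dy": -21, "dz": 6, "ax": 0, "ay": 0, "az": -0.42, "claw": 1}, {"dx": 2, "dy": -25, "dz": 6, "ax": 0, "ay": 0, "az": -0.44, "claw": 1}, {"dx": 2.3, "dy": -27.5, "dz": 6, "ax": 0, "ay": 0, "az": -0.44, "claw": 1}])

```text
clock: 11.88
eef_pos: [481.6, -19.9, 120.9]
tool_rot: [-1.573, 0.002, -0.006]
force: [-0.6, 0.8, -1.1]
width: 44.2
```

Emit:
servo_tool(increments=[{"dx": 0, "dy": -0.9, "dz": 0, "ax": 0, "ay": 0, "az": 0, "claw": 1}, {"dx": 0, "dy": -0.9, "dz": 0, "ax": 0, "ay": 0, "az": 0, "claw": 1}, {"dx": 0, "dy": -0.9, "dz": -2, "ax": 0, "ay": 0, "az": 0, "claw": 1}, {"dx": 0, "dy": -0.9, "dz": -4, "ax": 0, "ay": 0, "az": 0, "claw": 1}, {"dx": 0, "dy": -0.9, "dz": -6, "ax": 0, "ay": 0, "az": 0, "claw": 1}, {"dx": 0, "dy": -0.9, "dz": -8, "ax": 0, "ay": 0, "az": 0, "claw": 1}, {"dx": 0, "dy": -0.9, "dz": -9, "ax": 0, "ay": 0, "az": 0, "claw": 1}, {"dx": 0, "dy": -0.9, "dz": -9, "ax": 0, "ay": 0, "az": 0, "claw": 1}])

```text
clock: 12.55
eef_pos: [480.8, -21.9, 29.8]
tool_rot: [-1.57, 0.005, 0.002]
force: [0.7, -0.1, -1.6]
width: 43.8
```

Emit:
servo_tool(increments=[{"dx": 0, "dy": 0, "dz": 0, "ax": 0, "ay": 0, "az": 0, "claw": 1}, {"dx": 0, "dy": 0, "dz": 0, "ax": 0, "ay": 0, "az": 0, "claw": 1}])

```text
clock: 12.72
eef_pos: [483.1, -23.1, 32.5]
tool_rot: [-1.57, -0.001, 0.0]
force: [0.3, 0.1, -1.3]
width: 44.2
```

```bash
python3 - <<'E'
from h import *
d=snap('wrist','w10'); s=read_state(); print(s['eef_pos'],s['tool_rot'],s['force'],s['width'])
E
```

```text
[483.26636389 -23.38491438  32.70964757] [-1.57040220e+00 -1.69180183e-03 -2.15770603e-04] [ 0.10531541 -0.92875579 -1.60279677] 44.17680844519565
```

View pics/w10.png

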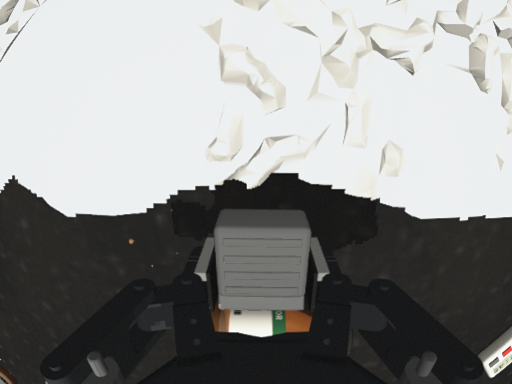

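The chock is held level over bare bench, with the brown bottle just ahead at (262,318). I'll lower it.

Emit:
servo_tool(increments=[{"dx": 0, "dy": 0, "dz": -1, "ax": 0, "ay": 0, "az": 0, "claw": 1}, {"dx": 0, "dy": 0, "dz": -1.8, "ax": 0, "ay": 0, "az": 0, "claw": 1}, {"dx": 0, "dy": 0, "dz": -2.4, "ax": 0, "ay": 0, "az": 0, "claw": 1}, {"dx": 0, "dy": 0, "dz": -2.6, "ax": 0, "ay": 0, "az": 0, "claw": 1}, {"dx": 0, "dy": 0, "dz": -2.7, "ax": 0, "ay": 0, "az": 0, "claw": 1}, {"dx": 0, "dy": 0, "dz": -2.75, "ax": 0, "ay": 0, "az": 0, "claw": 1}, {"dx": 0, "dy": 0, "dz": -2.75, "ax": 0, "ay": 0, "az": 0, "claw": 1}, {"dx": 0, "dy": 0, "dz": -2.75, "ax": 0, "ay": 0, "az": 0, "claw": 1}])

```text
clock: 13.43
eef_pos: [482.6, -24.0, 4.4]
tool_rot: [-1.571, -0.0, -0.001]
force: [0.3, 0.4, -0.5]
width: 43.7
```

Emit:
servo_tool(increments=[{"dx": 0, "dy": 0, "dz": -0.1, "ax": 0, "ay": 0, "az": 0, "claw": 1}, {"dx": 0, "dy": 0, "dz": -0.1, "ax": 0, "ay": 0, "az": 0, "claw": 1}, {"dx": 0, "dy": 0, "dz": -0.1, "ax": 0, "ay": 0, "az": 0, "claw": 1}])

```text
clock: 13.68
eef_pos: [482.6, -24.0, 3.4]
tool_rot: [-1.571, -0.0, -0.001]
force: [0.3, 0.5, -2.2]
width: 43.8
```

Emit:
servo_tool(increments=[{"dx": 0, "dy": 0, "dz": -0.05, "ax": 0, "ay": 0, "az": 0, "claw": 1}, {"dx": 0, "dy": 0, "dz": -0.08, "ax": 0, "ay": 0, "az": 0, "claw": 1}, {"dx": 0, "dy": 0, "dz": -0.08, "ax": 0, "ay": 0, "az": 0, "claw": 1}])

```text
clock: 13.93
eef_pos: [482.6, -24.0, 2.6]
tool_rot: [-1.571, -0.0, -0.001]
force: [-0.1, 0.3, -0.2]
width: 43.9
```

Emit:
servo_tool(increments=[{"dx": 0.4, "dy": 0, "dz": 0, "ax": 0, "ay": 0, "az": 0, "claw": 1}, {"dx": 0.8, "dy": 0, "dz": 0, "ax": 0, "ay": 0, "az": 0, "claw": 1}, {"dx": 1.2, "dy": 0, "dz": 0, "ax": 0, "ay": 0, "az": 0, "claw": 1}, {"dx": 1.5, "dy": 0, "dz": 0, "ax": 0, "ay": 0, "az": 0, "claw": 1}, {"dx": 1.7, "dy": 0, "dz": 0, "ax": 0, "ay": 0, "az": 0, "claw": 1}, {"dx": 1.9, "dy": 0, "dz": 0, "ax": 0, "ay": 0, "az": 0, "claw": 1}, {"dx": 2.1, "dy": 0, "dz": 0, "ax": 0, "ay": 0, "az": 0, "claw": 1}, {"dx": 2.2, "dy": 0, "dz": 0, "ax": 0, "ay": 0, "az": 0, "claw": 1}])

```text
clock: 14.6
eef_pos: [503.2, -24.2, 2.6]
tool_rot: [-1.571, 0.003, -0.001]
force: [-3.3, 0.6, 5.1]
width: 43.9
```

Emit:
servo_tool(increments=[{"dx": 0.1, "dy": 0, "dz": 0, "ax": 0, "ay": 0, "az": 0, "claw": 1}, {"dx": 0.2, "dy": 0, "dz": 0, "ax": 0, "ay": 0, "az": 0, "claw": 1}, {"dx": 0.3, "dy": 0, "dz": 0, "ax": 0, "ay": 0, "az": 0, "claw": 1}, {"dx": 0.4, "dy": 0, "dz": 0, "ax": 0, "ay": 0, "az": 0, "claw": 1}, {"dx": 0.5, "dy": 0, "dz": 0, "ax": 0, "ay": 0, "az": 0, "claw": 1}, {"dx": 0.6, "dy": 0, "dz": 0, "ax": 0, "ay": 0, "az": 0, "claw": 1}, {"dx": 0.7, "dy": 0, "dz": 0, "ax": 0, "ay": 0, "az": 0, "claw": 1}, {"dx": 0.8, "dy": 0, "dz": 0, "ax": 0, "ay": 0, "az": 0, "claw": 1}])

```text
clock: 15.27
eef_pos: [510.7, -24.3, 2.6]
tool_rot: [-1.572, 0.003, -0.001]
force: [-5.3, 1.0, 7.5]
width: 44.3
```

```bash
python3 - <<'E'
from h import *
d=snap('wrist','w11'); s=snap('side','s11');s=read_state(); print(s['eef_pos'],s['force'])
a=cv2.imread('pics/s11.png')[170:245,190:310]
b=cv2.imread('pics/w11.png')
cv2.imwrite('pics/c11.png',cv2.vconcat([cv2.resize(a,(480,300),interpolation=cv2.INTER_CUBIC),cv2.resize(b[150:,:],(480,219))]))
E
```

```text
[511.36458445 -24.28707021   2.60618966] [-4.18980547 -1.04054359  6.04863023]
```

View pics/c11.png

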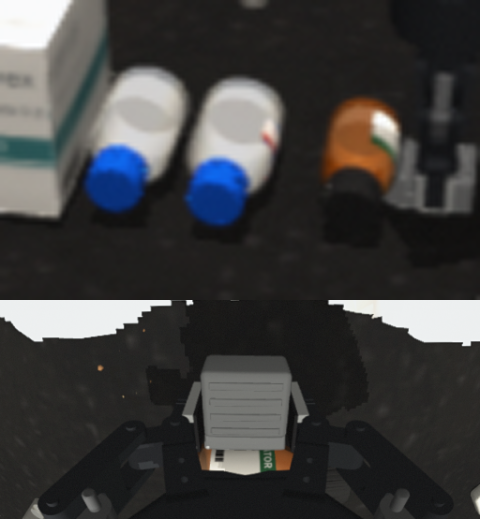

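The chock's slope is just at the brown bottle. I'll ease the downward load slightly and push on slowly.

Emit:
servo_tool(increments=[{"dx": 0.2, "dy": 0, "dz": 0.02, "ax": 0, "ay": 0, "az": 0, "claw": 1}, {"dx": 0.4, "dy": 0, "dz": 0.04, "ax": 0, "ay": 0, "az": 0, "claw": 1}, {"dx": 0.6, "dy": 0, "dz": 0.04, "ax": 0, "ay": 0, "az": 0, "claw": 1}, {"dx": 0.8, "dy": 0, "dz": 0.04, "ax": 0, "ay": 0, "az": 0, "claw": 1}, {"dx": 1, "dy": 0, "dz": 0.04, "ax": 0, "ay": 0, "az": 0, "claw": 1}, {"dx": 1.2, "dy": 0, "dz": 0.04, "ax": 0, "ay": 0, "az": 0, "claw": 1}, {"dx": 1.4, "dy": 0, "dz": 0.04, "ax": 0, "ay": 0, "az": 0, "claw": 1}, {"dx": 1.6, "dy": 0, "dz": 0.04, "ax": 0, "ay": 0, "az": 0, "claw": 1}])

```text
clock: 16.03
eef_pos: [528.7, -24.0, 2.8]
tool_rot: [-1.571, 0.0, -0.001]
force: [-0.1, 0.1, -0.2]
width: 43.6
```

Emit:
servo_tool(increments=[{"dx": 0.2, "dy": 0, "dz": 0, "ax": 0, "ay": 0, "az": 0, "claw": 1}, {"dx": 0.4, "dy": 0, "dz": 0, "ax": 0, "ay": 0, "az": 0, "claw": 1}, {"dx": 0.6, "dy": 0, "dz": 0, "ax": 0, "ay": 0, "az": 0, "claw": 1}, {"dx": 0.8, "dy": 0, "dz": 0, "ax": 0, "ay": 0, "az": 0, "claw": 1}, {"dx": 0.9, "dy": 0, "dz": 0, "ax": 0, "ay": 0, "az": 0, "claw": 1}, {"dx": 1, "dy": 0, "dz": 0, "ax": 0, "ay": 0, "az": 0, "claw": 1}])

```text
clock: 16.53
eef_pos: [538.7, -24.0, 2.9]
tool_rot: [-1.571, -0.0, -0.001]
force: [0.9, 0.2, -1.9]
width: 43.7
```

```bash
cat > v.py <<'E'
import sys
from h import *
t=sys.argv[1]
snap('wrist','w'+t); snap('side','s'+t);s=read_state(); print(s['clock'],s['eef_pos'],s['tool_rot'],s['force'])
a=cv2.imread(f'pics/s{t}.png')[170:245,190:310]
b=cv2.imread(f'pics/w{t}.png')
cv2.imwrite(f'pics/c{t}.png',cv2.vconcat([cv2.resize(a,(560,350),interpolation=cv2.INTER_CUBIC),cv2.resize(b[180:,:],(560,223))]))
E
python3 v.py 12
```

```text
16.6333 [538.74195239 -23.94486971   2.94680946] [-1.57070506e+00 -2.56434532e-04 -8.83180598e-04] [-0.12099658 -0.42937185 -1.01752937]
```

View pics/c12.png

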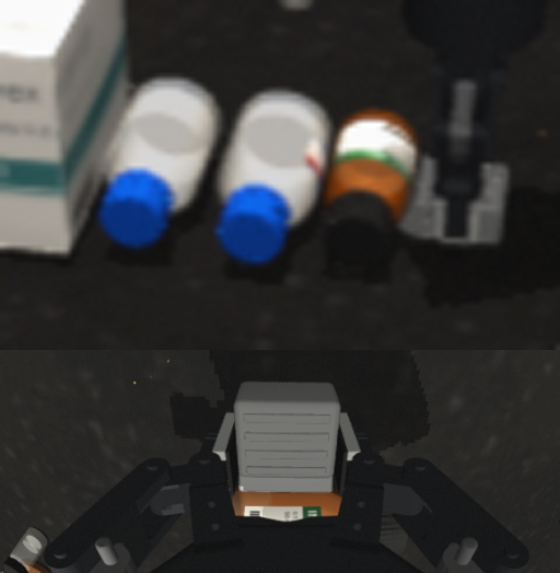

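The row is closing up: brown touches the second clear bottle and the chock is right behind it. I'll continue at the same slow rate.

Emit:
servo_tool(increments=[{"dx": 0.15, "dy": 0, "dz": 0, "ax": 0, "ay": 0, "az": 0, "claw": 1}, {"dx": 0.3, "dy": 0, "dz": 0, "ax": 0, "ay": 0, "az": 0, "claw": 1}, {"dx": 0.45, "dy": 0, "dz": 0, "ax": 0, "ay": 0, "az": 0, "claw": 1}, {"dx": 0.6, "dy": 0, "dz": 0, "ax": 0, "ay": 0, "az": 0, "claw": 1}, {"dx": 0.75, "dy": 0, "dz": 0, "ax": 0, "ay": 0, "az": 0, "claw": 1}, {"dx": 0.9, "dy": 0, "dz": 0, "ax": 0, "ay": 0, "az": 0, "claw": 1}, {"dx": 1.05, "dy": 0, "dz": 0, "ax": 0, "ay": 0, "az": 0, "claw": 1}, {"dx": 1.2, "dy": 0, "dz": 0, "ax": 0, "ay": 0, "az": 0, "claw": 1}])

```text
clock: 17.3
eef_pos: [550.7, -24.0, 2.9]
tool_rot: [-1.571, -0.0, -0.001]
force: [-0.3, 0.2, -1.6]
width: 43.8
```

Emit:
servo_tool(increments=[{"dx": 0.1, "dy": 0, "dz": 0, "ax": 0, "ay": 0, "az": 0, "claw": 1}, {"dx": 0.2, "dy": 0, "dz": 0, "ax": 0, "ay": 0, "az": 0, "claw": 1}, {"dx": 0.3, "dy": 0, "dz": 0, "ax": 0, "ay": 0, "az": 0, "claw": 1}, {"dx": 0.4, "dy": 0, "dz": 0, "ax": 0, "ay": 0, "az": 0, "claw": 1}, {"dx": 0.5, "dy": 0, "dz": 0, "ax": 0, "ay": 0, "az": 0, "claw": 1}, {"dx": 0.6, "dy": 0, "dz": 0, "ax": 0, "ay": 0, "az": 0, "claw": 1}])

```text
clock: 17.8
eef_pos: [556.0, -24.1, 2.7]
tool_rot: [-1.571, 0.001, -0.001]
force: [-2.1, -0.8, -0.0]
width: 43.9
```

```bash
python3 v.py 13
```

```text
17.9 [557.24168627 -23.93839049   2.99821301] [-1.57054096e+00 -1.25122817e-03 -8.62394365e-04] [ 0.05952419 -0.25673476 -1.27561418]
```

View pics/c13.png

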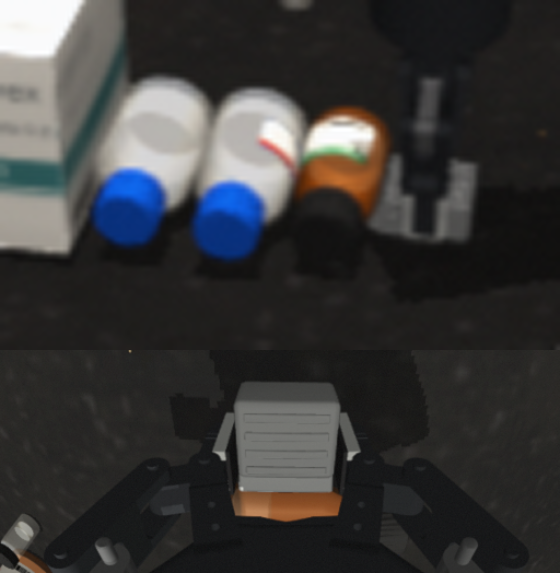

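Emit:
servo_tool(increments=[{"dx": 0.07, "dy": 0, "dz": 0, "ax": 0, "ay": 0, "az": 0, "claw": 1}, {"dx": 0.14, "dy": 0, "dz": 0, "ax": 0, "ay": 0, "az": 0, "claw": 1}, {"dx": 0.2, "dy": 0, "dz": 0, "ax": 0, "ay": 0, "az": 0, "claw": 1}, {"dx": 0.25, "dy": 0, "dz": 0, "ax": 0, "ay": 0, "az": 0, "claw": 1}, {"dx": 0.3, "dy": 0, "dz": 0, "ax": 0, "ay": 0, "az": 0, "claw": 1}])

```text
clock: 18.32
eef_pos: [559.2, -24.0, 2.8]
tool_rot: [-1.571, 0.001, -0.001]
force: [-1.5, -0.7, -1.5]
width: 43.7
```

Emit:
servo_tool(increments=[{"dx": 0.05, "dy": 0, "dz": 0, "ax": 0, "ay": 0, "az": 0, "claw": 1}, {"dx": 0.1, "dy": 0, "dz": 0, "ax": 0, "ay": 0, "az": 0, "claw": 1}, {"dx": 0.15, "dy": 0, "dz": 0, "ax": 0, "ay": 0, "az": 0, "claw": 1}])

```text
clock: 18.57
eef_pos: [560.2, -24.1, 2.7]
tool_rot: [-1.571, 0.002, -0.001]
force: [-3.3, -0.2, -0.7]
width: 43.9
```

Emit:
servo_tool(increments=[{"dx": 0, "dy": 0, "dz": 0, "ax": 0, "ay": 0, "az": 0, "claw": 1}, {"dx": 0, "dy": 0, "dz": 0, "ax": 0, "ay": 0, "az": 0, "claw": 1}, {"dx": 0, "dy": 0, "dz": 0, "ax": 0, "ay": 0, "az": 0, "claw": 1}])

```text
clock: 18.82
eef_pos: [560.3, -24.1, 2.7]
tool_rot: [-1.571, 0.001, -0.001]
force: [-4.0, 0.1, -0.6]
width: 43.6
```

```bash
python3 v.py 14; python3 - <<'E'
from h import *
e=ld('s14')
a=cv2.imread('pics/s14.png')[180:240,195:295];cv2.imwrite('pics/d14.png',cv2.resize(a,None,fx=8,fy=8,interpolation=cv2.INTER_CUBIC))
E
```

```text
18.9167 [560.28675555 -24.03232683   2.73160252] [-1.57100052e+00  1.39492538e-03 -7.94447377e-04] [-3.43228113 -0.72155036 -1.14912028]
```

View pics/d14.png

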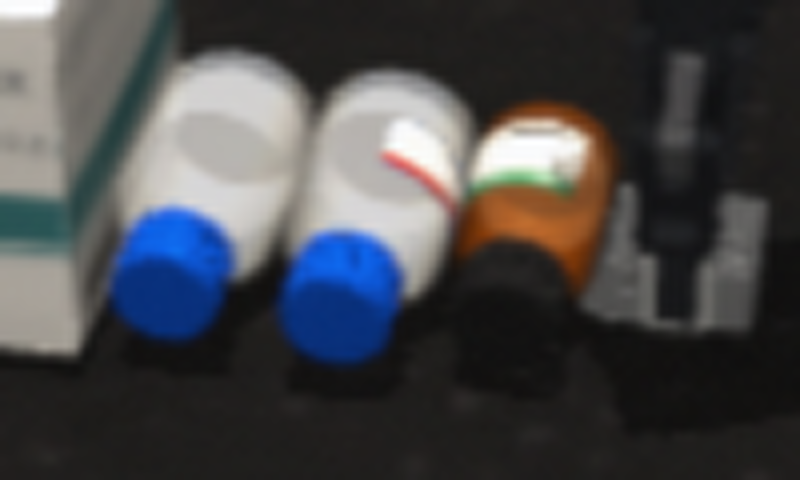

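```bash
python3 - <<'E'
from h import *
for n in ['s9','s14']:
    e=ld(n);hsv=cv2.cvtColor(e['color'],cv2.COLOR_RGB2HSV); m=cv2.inRange(hsv,(105,150,40),(125,255,255))
    k,l,st,c=cv2.connectedComponentsWithStats(m)
    for i in range(1,k):
        if st[i,4]>40 and 170<st[i,1]<260: print(n,np.round(onz(e,*c[i],28),1))
e=ld('s14');f=lambda x,y,z:np.round(onz(e,195+x/8,180+y/8,z),1)
print('base tops',f(243,52,54),f(405,72,54),f(550,104,46), 'brown cap',f(510,320,24))
E
```

```text
s9 [713.3  34.4  28. ]
s9 [647.   37.7  28. ]
s14 [719.6  33.6  28. ]
s14 [664.7  37.   28. ]
base tops [715.2 -58.6  54. ] [658.9 -55.4  54. ] [609.7 -56.1  46. ] brown cap [609.4  34.6  24. ]
```

The caps now sit at x of about 719.6 and 664.7, with brown at about 610, so the row is against the box. A steady -3.5 N is felt. I'll press the chock flat and push slightly more to confirm.

Emit:
servo_tool(increments=[{"dx": 0.03, "dy": 0, "dz": -0.03, "ax": 0, "ay": 0, "az": 0, "claw": 1}, {"dx": 0.06, "dy": 0, "dz": -0.04, "ax": 0, "ay": 0, "az": 0, "claw": 1}, {"dx": 0.1, "dy": 0, "dz": -0.04, "ax": 0, "ay": 0, "az": 0, "claw": 1}, {"dx": 0.1, "dy": 0, "dz": -0.04, "ax": 0, "ay": 0, "az": 0, "claw": 1}, {"dx": 0.1, "dy": 0, "dz": -0.04, "ax": 0, "ay": 0, "az": 0, "claw": 1}])

```text
clock: 19.33
eef_pos: [560.4, -24.1, 2.7]
tool_rot: [-1.571, 0.003, -0.001]
force: [-7.7, 0.7, 4.0]
width: 44.2
```

The position has stalled and the reaction has risen to 7.7 N, so the row is tight and the chock is flat on the bench. I'll release.

Emit:
servo_tool(increments=[{"dx": 0, "dy": 0, "dz": 0, "ax": 0, "ay": 0, "az": 0, "claw": -0.1}, {"dx": 0, "dy": 0, "dz": 0, "ax": 0, "ay": 0, "az": 0, "claw": -0.15}, {"dx": 0, "dy": 0, "dz": 0, "ax": 0, "ay": 0, "az": 0, "claw": -0.25}, {"dx": 0, "dy": 0, "dz": 0, "ax": 0, "ay": 0, "az": 0, "claw": -0.35}, {"dx": 0, "dy": 0, "dz": 0, "ax": 0, "ay": 0, "az": 0, "claw": -0.4}, {"dx": 0, "dy": 0, "dz": 0, "ax": 0, "ay": 0, "az": 0, "claw": -0.4}])

```text
clock: 19.83
eef_pos: [562.5, -23.9, 2.6]
tool_rot: [-1.571, -0.001, -0.001]
force: [-0.3, -0.1, -0.4]
width: 60.1
```

```bash
python3 v.py 15
```

```text
19.9333 [562.24647021 -23.96934976   2.54058422] [-1.57075118e+00 -3.48646430e-04 -8.44415903e-04] [0.63113776 1.08148986 0.2553512 ]
```

View pics/c15.png

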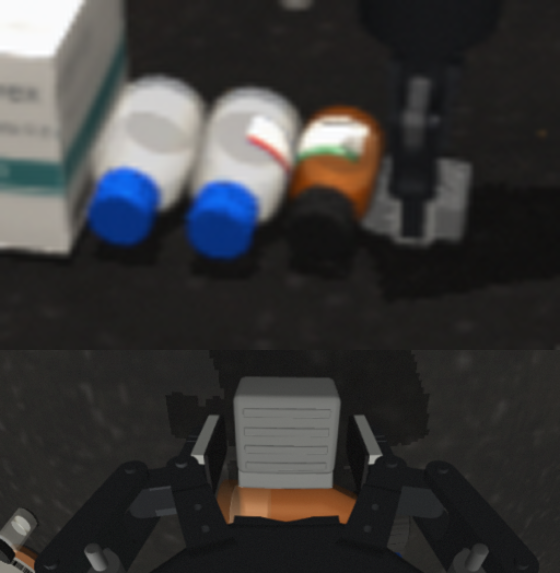

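Both pads are free of the chock and the row is still. I'll lift straight up slowly, then clear away.

Emit:
servo_tool(increments=[{"dx": 0, "dy": 0, "dz": 0.5, "ax": 0, "ay": 0, "az": 0, "claw": -0.4}, {"dx": 0, "dy": 0, "dz": 1.5, "ax": 0, "ay": 0, "az": 0, "claw": -0.4}, {"dx": 0, "dy": 0, "dz": 3, "ax": 0, "ay": 0, "az": 0, "claw": -0.4}, {"dx": 0, "dy": 0, "dz": 5.5, "ax": 0, "ay": 0, "az": 0, "claw": -0.4}, {"dx": 0, "dy": 0, "dz": 8.5, "ax": 0, "ay": 0, "az": 0, "claw": -0.4}, {"dx": -1, "dy": 0, "dz": 12, "ax": 0, "ay": 0, "az": 0, "claw": -0.4}, {"dx": -3, "dy": 0, "dz": 15, "ax": 0, "ay": 0, "az": 0, "claw": -0.4}, {"dx": -4, "dy": 0, "dz": 18, "ax": 0, "ay": 0, "az": 0, "claw": -0.4}])

```text
clock: 20.6
eef_pos: [519.9, -23.9, 184.7]
tool_rot: [-1.571, 0.001, -0.0]
force: [0.6, 0.3, 0.2]
width: 60.1
```

Emit:
servo_tool(increments=[{"dx": 1.5, "dy": 0, "dz": 3, "ax": 0, "ay": 0, "az": 0, "claw": -0.4}, {"dx": 4, "dy": 0, "dz": 5, "ax": 0, "ay": 0, "az": 0, "claw": -0.4}, {"dx": 7, "dy": 0, "dz": 5, "ax": 0, "ay": 0, "az": 0, "claw": -0.4}, {"dx": 10, "dy": 0, "dz": 5, "ax": 0, "ay": 0, "az": 0, "claw": -0.4}, {"dx": 10, "dy": 0, "dz": 5, "ax": 0, "ay": 0, "az": 0, "claw": -0.4}, {"dx": 10, "dy": 0, "dz": 5, "ax": 0, "ay": 0, "az": 0, "claw": -0.4}, {"dx": 10, "dy": 0, "dz": 5, "ax": 0, "ay": 0, "az": 0, "claw": -0.4}, {"dx": 10, "dy": 0, "dz": 5, "ax": 0, "ay": 0, "az": 0, "claw": -0.4}])

```text
clock: 21.27
eef_pos: [620.6, -23.9, 232.7]
tool_rot: [-1.571, 0.001, -0.0]
force: [0.4, 0.6, 0.9]
width: 59.7
```

```bash
python3 v.py 16; python3 - <<'E'
from h import *
e=ld('s16');hsv=cv2.cvtColor(e['color'],cv2.COLOR_RGB2HSV); m=cv2.inRange(hsv,(105,150,40),(125,255,255))
k,l,st,c=cv2.connectedComponentsWithStats(m)
for i in range(1,k):
    if st[i,4]>40 and 170<st[i,1]<260: print(np.round(onz(e,*c[i],28),1))
a=cv2.imread('pics/s16.png')[180:240,200:300];b=cv2.imread('pics/w16.png')
cv2.imwrite('pics/d16.png',cv2.hconcat([cv2.resize(a,(400,300),interpolation=cv2.INTER_CUBIC),cv2.resize(b,(400,300))]))
E
```

```text
21.3667 [620.93499487 -24.04974497 232.7531525 ] [-1.57115917e+00  8.18008997e-04 -5.18959940e-04] [ 0.04429749 -0.89787657  0.99990586]
[719.7  33.6  28. ]
[664.6  36.9  28. ]
```

View pics/w16.png

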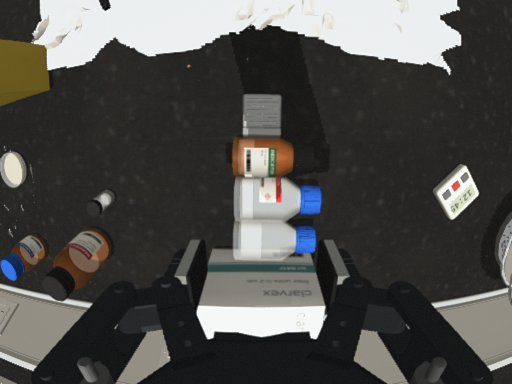

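View pics/s16.png

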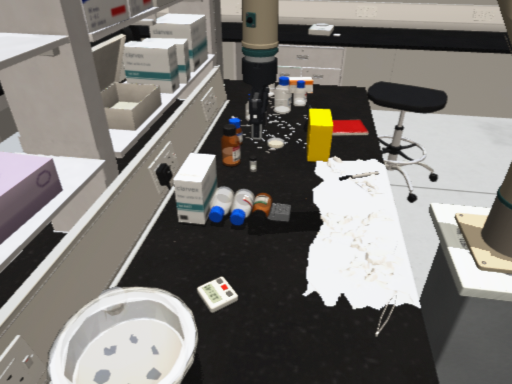

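```bash
python3 - <<'E'
from h import *
d=ld('w16')
a=cv2.imread('pics/w16.png')[85:265,215:335];cv2.imwrite('pics/e16.png',cv2.resize(a,None,fx=3.3,fy=3.3,interpolation=cv2.INTER_CUBIC)); 
f=lambda u,v,z:np.round(onz(d,u,v,z,True),1)
print('chock back top',f(244,95,26),f(281,95,26)); print('base edges b1,b2,br',f(233,240,28),f(234,198,28),f(232,157,24))
E
```

```text
chock back top [536.7 -46.   26. ] [536.7  -3.3  26. ]
base edges b1,b2,br [720.3 -63.2  28. ] [661.8 -59.9  28. ] [610.8 -61.4  24. ]
```

View pics/e16.png

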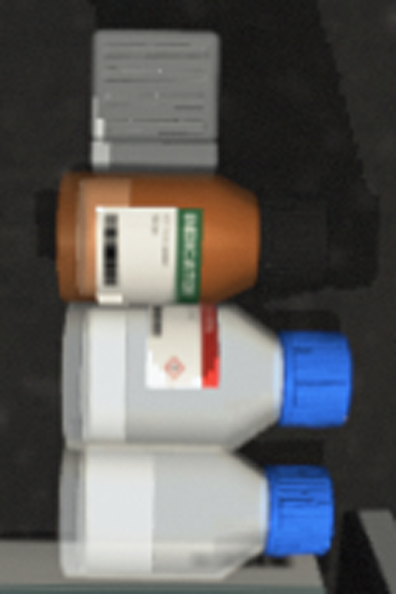

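Box, bottles and chock lie in contact, parallel to each other: chock origin at x of about 566.7 and brown axis at about 611, which gives the expected 45 mm. I'm handing in.

```bash
python3 -c "
from cell import finish_job
print(finish_job())"
```

```text
the job is handed in; nothing more can be done
None
```

I laid the brown bottle down as the third of the row, set the chock flat behind its middle, and pushed the row against the box until it came up tight. The job is handed in at about 21 s on the clock.

**Tightness:** at the end of the push the arm stopped advancing, and the reaction rose from about 3.5 N to 7.7 N. I then released the chock and lifted clear, with nothing moving.

**Final check:**

| Item | Measured |
|---|---|
| Bottle axes (clear 1, clear 2, brown), out from the robot | about 720, 664 and 611 mm |
| Box face | about 747 mm |
| Chock origin to brown axis | about 45 mm, the stated contact distance |
| Body middles along the row | level within about 3 mm |

The last pictures show the chock flat and central on the brown bottle. The timer, the vial and the yellow box look undisturbed by eye.

No check failed. The camera views disagreed with each other by only 2–3 mm, so I could not see gaps smaller than that; the contact claim rests on the force felt.

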